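# Refit the dry-block heater from a stack of blocks

## Robot

A 6-joint arm with a two-finger parallel gripper is mounted at the origin on a cart in front of the work surface, level with it; the furniture and walls round the work are solid. World frame = base frame: x ahead of the robot, y to its left, z up, the work surface at z = 0. Lengths are in m, angles in rad, forces in N, time in s.
With the tool pointing down it reaches from about 0.35 to 0.975 m from the base axis. Payload 4.9 kg.
Tool frame: the origin (TCP) lies at the very end of the fingers, on their centre line; the grasp point (between the pads) lies ctrl.grip_point_offset behind it (ctrl.grip_point_offset is the distance from the TCP to the grasp point, in m); z points along the fingers, y is the line along which they close (so a half turn about z gives the same grasp; the last joint's range is limited). The gripper opens to 85 mm and grips with 20 to 120 N. Pads are 22 mm wide; open, the fingers measure 114 mm over their backs; the gripper's body (76 mm by 85 mm) begins 54 mm behind the grasp point. The pads swing forward as they close: fully open they stand 13 mm farther back than shut.
Start: joints at [-1.452, 0.053, 1.613, -0, 1.476, -0.119], TCP at [0.147, -0.607, 0.231] pointing down, gripper open.
Joint ranges: [-3.01, 3.01], [-1.01, 2.22], [0.06, 2.58], [-1.02, 4.17], [0.09, 2.62], [-3.14, 3.14]. Speed limits (rad/s): [2.57, 2.57, 3.14, 3.14, 3.14, 3.14].

## Interface

Orientations are given as a rotation vector (axis times angle).
In Python, from station import ctrl gives the robot as it stands. The module is installed in compiled form; this text tells all that it offers.
- The arm moves only by the tool drive_tool, never from a script. Its argument "steps" is a list of rows, each an object with "translation": the shift along the tool's x, y, z normalised to -1 to 1, where 1 is 4 cm, a list of three; "angular": the turn, a rotation vector about the tool's x, y, z normalised to -1 to 1, where 1 is 8 degrees, a list of three; "gripper": the opening, from 0 (shut) to 1 (fully open). In form: [{"translation": [dx, dy, dz], "angular": [wx, wy, wz], "gripper": gripper}, ...]. A call has 1 to 8 rows; each row shifts and turns the commanded pose from where the row before left it, along the tool's axes as they then stand; what a row does not reach is not made up. A row lasts 1/8 s, in which the tool goes at most 62.5 mm and 10.7 degrees, less where a joint would pass 70% of its speed; a pose out of reach is approached as far as the arm can. A call with a number of a shift or a turn outside -1 to 1 is refused whole. A call with a gripper value outside its range is refused whole. The fingers move at their own pace and stop on an object; "force" is the grip in N (left out, the last holds). Time passes only in rows, so rows that do not move let the fingers close. It gives the time, the measured TCP pose, the force, the opening and the grip force at its end, in the units of the state.
- ctrl.get_obs(): the state, without advancing time (a new reading comes with each control period).
- ctrl.get_image(name): name is "scene" or "side" or "wrist"; returns a dict with "color" (480x640x3 uint8, red, green, blue), "depth" (480x640 float32, m along the optical axis (not along the pixel's ray), 0 where there is no reading), "fx", "fy", "cx", "cy" (pixels), "k1" (the pictures are not rectified: a ray, as slopes to the right and down, at radius r is drawn at 1 + k1 r^2 times it, then the intrinsics apply), "R" (3x3) and "t" (3): a world point X has camera coordinates R X + t. Camera axes: x right, y down, z forward; pixel columns grow to the right and rows downward; lengths in m; the calibration is good to about 2 mm. A picture is of the moment at which its call begins.
- ctrl.finish_job(): hands the job in; it is judged then, once.
The state is a dict: "t": time; "q": joint angles; "dq": joint speeds; "effort": joint torques, N m; "tool_pos": TCP position; "tool_rot": TCP orientation; "contact_force": force on the tool from outside, world axes, zero at the start; "wrist_torque": the same for the moment, N m; "opening": finger opening in m; "grip_force": force on a finger pad.
Only numpy, scipy, OpenCV 4.12 (cv2) and the standard library are available. Lean on these libraries where they do the work, as an engineer would, in place of code of your own. Each camera call takes 0.05 s, during which the arm holds its last target. There are 200 camera calls.

## Task

The clean heating blocks for the dry-block heater are stacked on the bench, the largest at the bottom. Take the stack apart and seat each block fully home in the heater well that is made for its size, then put the clear cover over the three blocks so that its rim stands flat on the heater all round. Set things down rather than drop them, do not tip a block over, and leave the maroon stain box and the blue-lidded jar beside the stack where they are.

Things in the scene. Friction and masses are not known exactly. Their poses are not given: they have to be found in the camera images.
- block_large: The large heating block: plain aluminium, 58 mm (its x) by 72 mm (its y) by 50 mm high, about 0.48 kg, with four 25 mm tube holes in its top; at the bottom of the stack, on the bench, roughly square to the others. Origin: middle of its underside, z up. Fits its well either way round (yaw or yaw + pi).
- block_middle: The middle heating block: plain aluminium, 46 mm (its x) by 58 mm (its y) by 50 mm high, about 0.3 kg, with six 16 mm tube holes in its top; second in the stack, on the large block, roughly square to the others. Origin: middle of its underside, z up. Fits its well either way round (yaw or yaw + pi).
- block_small: The small heating block: plain aluminium, 34 mm (its x) by 44 mm (its y) by 50 mm high, about 0.16 kg, with six 10 mm tube holes in its top; on top of the stack, roughly square to the others. Origin: middle of its underside, z up. Fits its well either way round (yaw or yaw + pi).
- well_large: The well for the large block: a fixed dark steel liner, 80 mm (x) by 86 mm (y), in the heater's top, its rectangular well 64 mm (x) by 78 mm (y), 28 mm deep (3 mm play each side of the block, 3.5 mm bevel round the mouth). Origin: middle of the well floor, 58 mm above the bench, axes as the heater's. Which of the three wells stands left, middle or right varies.
- well_middle: The well for the middle block: a fixed dark steel liner, 80 mm (x) by 86 mm (y), in the heater's top, its rectangular well 52 mm (x) by 64 mm (y), 28 mm deep (3 mm play each side of the block, 3.5 mm bevel round the mouth). Origin: middle of the well floor, 58 mm above the bench, axes as the heater's. Which of the three wells stands left, middle or right varies.
- well_small: The well for the small block: a fixed dark steel liner, 80 mm (x) by 86 mm (y), in the heater's top, its rectangular well 40 mm (x) by 50 mm (y), 28 mm deep (3 mm play each side of the block, 3.5 mm bevel round the mouth). Origin: middle of the well floor, 58 mm above the bench, axes as the heater's. Which of the three wells stands left, middle or right varies.
- heater: Dry-block heater, white, fixed, 300 mm wide (y), from 118 mm before its origin (-x: sloped control panel) to 57 mm behind. Origin: on the bench under the middle of the row of wells. Flat top 80 mm above the bench; the liners, 87 mm apart along y, form a deck 80 x 260 mm standing 6 mm above this top, centred on the origin. A seated block stands 22 mm above the deck.
- cover: Clear hood, open below, white rim, 102 (x) x 282 (y) x 46 mm high, walls 4 mm, roof 3 mm; loose, 0.3 kg, on the bench. Origin: middle of the lower rim. Black handle bar along y over its middle: 90 long, 14 wide (x), 12 thick, centre 73 mm above the origin, 21 mm free below it, posts 36 mm either side. In place it surrounds the deck with 7 mm play each side; either way round.
- stain_box: Bystander: a small box with maroon tray and clear lid, 49 x 59 x 58 mm high, standing beside the stack. Origin: middle of its underside. Not to be disturbed.
- sample_jar: Bystander: a white jar with a wide blue lid, 56 mm across, 72 mm high, standing on the other side of the stack. Origin: middle of its underside. Not to be disturbed.

How it is judged:
On the way:
1. all three blocks are fully seated in their own wells (horizontal distance between block_large and well_large below 0.006 m and z of block_large in the frame of well_large below 0.004 m and angle between each of block_large, block_middle, block_small's own z axis and vertical below 0.06 rad and horizontal distance between block_middle and well_middle below 0.006 m and z of block_middle in the frame of well_middle below 0.004 m and horizontal distance between block_small and well_small below 0.006 m and z of block_small in the frame of well_small below 0.004 m), for 0.2 s.
At the end, for the whole second after the job is handed in: Each block upright in its own well, underside within 4 mm of the floor and 6 mm of the middle; the cover centred over the wells within 12 mm, parallel within 0.12 rad, level, rim on the heater's top (76 to 84 mm up); stain box and jar within 20 mm of their places; all released and at rest (all of step 1 and linear speed of each of block_large, block_middle, block_small, cover below 0.02 m/s and horizontal distance between cover and heater below 0.012 m and z of cover in the frame of heater between 0.076 and 0.084 m and angle between cover's own z axis and vertical below 0.04 rad and angle between the y axis of cover and the y axis of heater, either way round below 0.12 rad and distance of each of stain_box, sample_jar from where it was at the start of the episode below 0.02 m); the robot touches nothing.
It fails at once if a block tipped over (angle between any of block_large, block_middle, block_small's own z axis and vertical above 0.6 rad).
It fails at once if a block dropped or thrown into its well ((distance between block_large and well_large below 0.06 m and linear speed of block_large above 0.6 m/s) or (distance between block_middle and well_middle below 0.06 m and linear speed of block_middle above 0.6 m/s) or (distance between block_small and well_small below 0.06 m and linear speed of block_small above 0.6 m/s)).
It fails at once if the cover dropped onto the heater (horizontal distance between cover and heater below 0.03 m and z of cover in the frame of heater below 0.14 m and linear speed of cover above 0.6 m/s).
It fails at once if a bystander pushed aside or tipped (distance of any of stain_box, sample_jar from where it was at the start of the episode above 0.02 m or angle between any of stain_box, sample_jar's own z axis and vertical above 0.3 rad).
It also fails if it takes over 128 s, if anything falls off the work surface, if the arm or the gripper's body presses on something with over 40 N, if the wrist force passes 120 N, or if a joint passes its speed limit or range.

## Working session

There is one attempt and no reset: what is moved stays moved. The work goes in short steps, Python scripts to look and compute and a tool call to move; the robot and the scene stay as the last step left them, time stands still between calls to the robot, and variables do not carry over. Pictures are saved under pics/ and viewed, at most 14 in all, crops included, and the job is handed in when it is done.

Besides the shell and the picture viewer there is one more tool, called after "Emit:" in YAML: its name, and indented under it one key for each argument. drive_tool: Moves the arm, as the interface text tells. Its arguments: {"type":"object","properties":{"steps":{"type":"array"},"force":{"type":"number"}},"required":["steps"]}

```bash
mkdir -p pics; python3 - <<'E'
from station import ctrl
import cv2,numpy as np
o=ctrl.get_obs();print(o, ctrl.grip_point_offset)
for n in ["scene","side","wrist"]:
    im=ctrl.get_image(n); cv2.imwrite(f"pics/{n}0.png",im["color"][:,:,::-1]); np.savez(f"{n}0.npz",**im)
    print(n,im["fx"],im["cx"],im["cy"],im["k1"],(-im["R"].T@im["t"]).round(3),im["R"].round(3).tolist())
E
```

```text
{'t': 0.0, 'q': array([-1.45203045e+00,  5.33691586e-02,  1.61431246e+00, -1.10917574e-05,
        1.47599048e+00, -1.19018363e-01]), 'dq': array([-4.79998566e-04,  3.80004378e-04, -1.50942610e-03,  7.93440312e-04,
        5.02689059e-04, -8.02773605e-05]), 'effort': array([-2.49617529e-03, -3.93683124e+01, -3.70177853e+01, -1.15689622e-04,
        7.26496830e-03, -3.35349583e-06]), 'tool_pos': array([ 0.14712981, -0.60678842,  0.23004436]), 'tool_rot': array([-3.11735009e+00, -3.72386290e-01,  1.69193715e-05]), 'contact_force': array([-0.09415999, -0.19859784,  0.57435024]), 'wrist_torque': array([-0.03135844,  0.06289041,  0.00085827]), 'grip_force': 0.0, 'opening': 0.08518809311140192} 0.0187
scene 565.1974995956642 316.7701048307693 239.63706665659706 0.03120527467622436 [-0.036  0.734  0.967] [[-0.794, -0.608, 0.018], [-0.434, 0.546, -0.717], [0.426, -0.577, -0.697]]
side 623.939159203648 317.84986988182817 238.75901137627676 -0.08764163050699882 [-0.142  1.023  0.687] [[-0.859, -0.512, -0.018], [-0.21, 0.384, -0.899], [0.467, -0.769, -0.437]]
wrist 396.92004894846167 325.3106897324955 242.40103576040408 -0.04244864318505102 [ 0.217 -0.59   0.373] [[0.237, -0.972, -0.001], [-0.932, -0.227, 0.283], [-0.275, -0.066, -0.959]]
```

View pics/scene0.png

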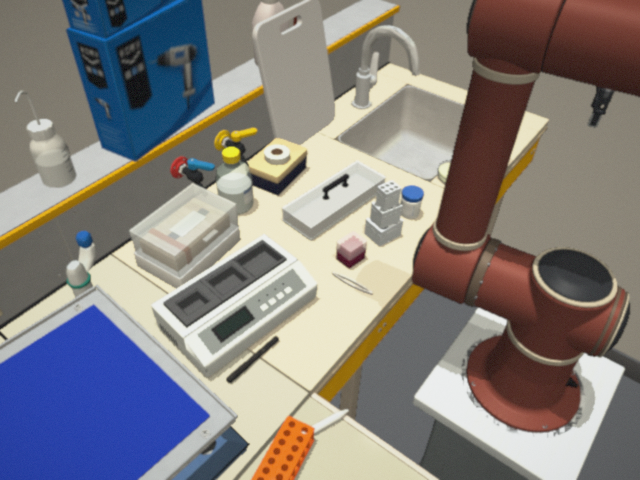

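View pics/side0.png

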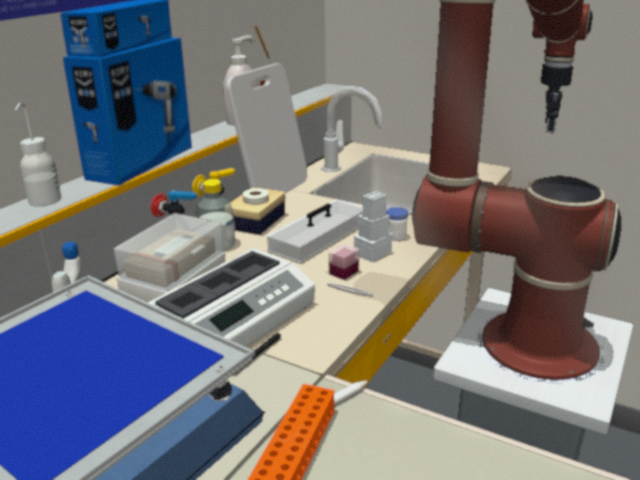

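The scene view shows the stack at about (385,210), the stain box at (350,250) and the jar at (412,200). The cover's handle is at (337,187), and the heater wells are at about (190,305), (228,280) and (265,258). Next I'll get coarse positions, then move the wrist camera above.

```bash
cat > h.py <<'E'
import numpy as np,cv2
from scipy.spatial.transform import Rotation as Rn
def und(im,uv):
    uv=np.atleast_2d(np.float64(uv)); d=(uv-[im["cx"],im["cy"]])/[im["fx"],im["fy"]]
    s=d.copy()
    for _ in range(20): s=d/(1+im["k1"]*(s**2).sum(1,keepdims=True))
    return s
def rays(im,uv):
    s=und(im,uv); v=np.c_[s,np.ones(len(s))]@im["R"]; return -im["R"].T@im["t"],v
def plane(im,uv,z):
    c,v=rays(im,uv); return c+v*((z-c[2])/v[:,2])[:,None]
def dep(im,uv):
    c,v=rays(im,uv); uv=np.atleast_2d(uv).astype(int); return c+v*im["depth"][uv[:,1],uv[:,0]][:,None]
def cloud(im):
    u,v=np.meshgrid(np.arange(640),np.arange(480)); return dep(im,np.c_[u.ravel(),v.ravel()]).reshape(480,640,3)
def tri(a,ua,b,ub):
    c1,v1=rays(a,ua);c2,v2=rays(b,ub);out=[]
    for p,q in zip(v1,v2):
        k=np.linalg.lstsq(np.c_[p,-q],c2-c1,rcond=None)[0]; x=c1+k[0]*p;y=c2+k[1]*q
        out.append(np.r_[(x+y)/2,np.linalg.norm(x-y)])
    return np.array(out)
def load(f): return dict(np.load(f))
def grab(n,tag):
    from station import ctrl
    im=ctrl.get_image(n); cv2.imwrite(f"pics/{n}{tag}.png",im["color"][:,:,::-1]); np.savez(f"{n}{tag}.npz",**im); return im
E
python3 - <<'E'
from h import *
im=load("scene0.npz");s=load("side0.npz")
nm=["stacktop","mid","large","box","jar","handle","w1","w2","w3","floor"]
for n,p in zip(nm,dep(im,[(388,187),(384,205),(382,228),(350,245),(412,192),(337,187),(190,308),(228,282),(268,257),(400,290)])): print(n,p.round(3))
print(tri(im,[(388,187),(337,187),(412,192),(350,243)],s,[(374,199),(320,215),(398,213),(344,256)]).round(3))
E
```

```text
stacktop [ 0.44  -0.181  0.15 ]
mid [ 0.433 -0.159  0.115]
large [ 0.431 -0.162  0.041]
box [ 0.448 -0.049  0.06 ]
jar [ 0.427 -0.287  0.074]
handle [ 0.604 -0.215  0.046]
w1 [0.6   0.302 0.059]
w2 [0.589 0.203 0.058]
w3 [0.572 0.093 0.057]
floor [ 0.314 -0.064 -0.013]
[[ 0.451 -0.208  0.127  0.005]
 [ 0.596 -0.204  0.057  0.001]
 [ 0.433 -0.308  0.056  0.007]
 [ 0.464 -0.081  0.03   0.007]]
```

Emit:
drive_tool:
  steps:
    - {"translation":[0,0,-1],"angular":[0,0,-1],"gripper":1}
    - {"translation":[0,0,-1],"angular":[0,0,-1],"gripper":1}
    - {"translation":[0,0,-1],"angular":[0,0,-1],"gripper":1}
    - {"translation":[0,0,-1],"angular":[0,0,-1],"gripper":1}
    - {"translation":[0,0,0],"angular":[0,0,-1],"gripper":1}
    - {"translation":[0,0,0],"angular":[0,0,-1],"gripper":1}
    - {"translation":[0,0,0],"angular":[0,0,-1],"gripper":1}
    - {"translation":[0,0,0],"angular":[0,0,-1],"gripper":1}

```text
t: 1.15
tool_pos: [0.1472, -0.6072, 0.3908]
tool_rot: [-2.443, -1.974, -0.001]
contact_force: [-0.0, 0.1, -0.4]
opening: 0.0857
grip_force: 0.0
```

Emit:
drive_tool:
  steps:
    - {"translation":[0,0,0],"angular":[0,0,-1],"gripper":1}
    - {"translation":[0,0,0],"angular":[0,0,-0.55],"gripper":1}
    - {"translation":[0.8,0.8,0],"angular":[0,0,0],"gripper":1}
    - {"translation":[1,0.8,0],"angular":[0,0,0],"gripper":1}
    - {"translation":[1,0.8,0],"angular":[0,0,0],"gripper":1}
    - {"translation":[1,0.8,0],"angular":[0,0,0],"gripper":1}
    - {"translation":[1,0.8,0],"angular":[0,0,0],"gripper":1}
    - {"translation":[1,0.8,0],"angular":[0,0,0],"gripper":1}

```text
t: 2.15
tool_pos: [0.3399, -0.3738, 0.391]
tool_rot: [-2.221, -2.222, -0.0]
contact_force: [1.0, -0.6, -0.2]
opening: 0.0857
grip_force: 0.0
```

Emit:
drive_tool:
  steps:
    - {"translation":[1,0.8,0],"angular":[0,0,0],"gripper":1}
    - {"translation":[1,0.8,0],"angular":[0,0,0],"gripper":1}
    - {"translation":[1,0.8,0],"angular":[0,0,0],"gripper":1}
    - {"translation":[1,0.8,0],"angular":[0,0,0],"gripper":1}
    - {"translation":[1,0.6,0],"angular":[0,0,0],"gripper":1}
    - {"translation":[0.5,0,0],"angular":[0,0,0],"gripper":1}
    - {"translation":[0,0,0],"angular":[0,0,0],"gripper":1}
    - {"translation":[0,0,0],"angular":[0,0,0],"gripper":1}

```text
t: 3.15
tool_pos: [0.4905, -0.1562, 0.3913]
tool_rot: [2.222, 2.22, -0.001]
contact_force: [-0.2, -0.0, 0.0]
opening: 0.0856
grip_force: 0.0
```

```bash
python3 - <<'E'
from h import *
from station import ctrl
im=grab("wrist","1");o=ctrl.get_obs();print(o["t"],o["tool_pos"],o["tool_rot"],o["q"],-im["R"].T@im["t"])
E
```

```text
3.2 [ 0.49051205 -0.15638532  0.39132296] [ 2.22277044e+00  2.21970610e+00 -5.47588405e-04] [-4.53027115e-01 -2.55090209e-01  1.63748493e+00 -4.30778565e-04
  1.75904108e+00 -4.51728200e-01] [ 0.49074211 -0.08389217  0.53387395]
```

View pics/wrist1.png

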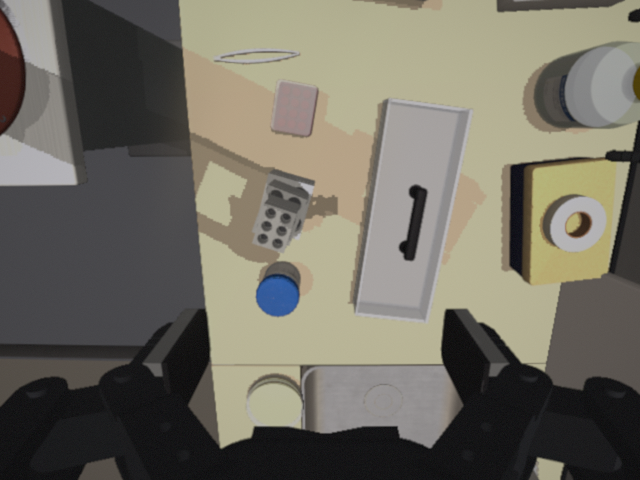

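Wrist view 1 shows the top face of the stack around (270,225), the box lid at (297,108) and the jar lid at (278,293). The cover is at about (415,210) with its handle from (418,190) to (408,255). Next come a second stack view and two heater views.

Emit:
drive_tool:
  steps:
    - {"translation":[1,0,0],"angular":[0,0,0],"gripper":1}
    - {"translation":[1,0,0],"angular":[0,0,0],"gripper":1}
    - {"translation":[1,0,0],"angular":[0,0,0],"gripper":1}
    - {"translation":[0,0,0],"angular":[0,0,0],"gripper":1}
    - {"translation":[0,0,0],"angular":[0,0,0],"gripper":1}

```text
t: 3.82
tool_pos: [0.4909, -0.0364, 0.3913]
tool_rot: [2.222, 2.22, -0.001]
contact_force: [-0.8, 0.3, 1.1]
opening: 0.0856
grip_force: 0.0
```

```bash
python3 -c "
from h import *
grab('wrist','2')"
```

Emit:
drive_tool:
  steps:
    - {"translation":[1,0.2,0],"angular":[0,0,0],"gripper":1}
    - {"translation":[1,0.2,0],"angular":[0,0,0],"gripper":1}
    - {"translation":[1,0.2,0],"angular":[0,0,0],"gripper":1}
    - {"translation":[1,0.2,0],"angular":[0,0,0],"gripper":1}
    - {"translation":[1,0.2,0],"angular":[0,0,0],"gripper":1}
    - {"translation":[0.8,0,0],"angular":[0,0,0],"gripper":1}
    - {"translation":[0,0,0],"angular":[0,0,0],"gripper":1}
    - {"translation":[0,0,0],"angular":[0,0,0],"gripper":1}

```text
t: 4.88
tool_pos: [0.5313, 0.1955, 0.3911]
tool_rot: [2.223, 2.22, -0.001]
contact_force: [0.6, 0.1, -0.4]
opening: 0.0852
grip_force: 0.0
```

```bash
python3 -c "
from h import *
grab('wrist','3')"
```

Emit:
drive_tool:
  steps:
    - {"translation":[1,0,0],"angular":[0,0,0],"gripper":1}
    - {"translation":[1,0,0],"angular":[0,0,0],"gripper":1}
    - {"translation":[1,0,0],"angular":[0,0,0],"gripper":1}
    - {"translation":[0,0,0],"angular":[0,0,0],"gripper":1}
    - {"translation":[0,0,0],"angular":[0,0,0],"gripper":1}

```text
t: 5.55
tool_pos: [0.5312, 0.3155, 0.3914]
tool_rot: [2.222, 2.22, -0.001]
contact_force: [-0.0, -0.5, -0.8]
opening: 0.0853
grip_force: 0.0
```

```bash
python3 -c "
from h import *
grab('wrist','4')
a=[cv2.imread(f'pics/wrist{i}.png') for i in (2,3,4)]
print([load(f'wrist{i}.npz')['t'].round(3) for i in (2,3,4)])
s=np.hstack([a[0][60:460,180:520],a[1][:400,180:560]]) 
cv2.imwrite('pics/m1.png',s); print(s.shape)"
```

```text
[array([-0.491, -0.117,  0.522]), array([-0.531,  0.105,  0.588]), array([-0.531,  0.22 ,  0.622])]
(400, 720, 3)
```

View pics/m1.png

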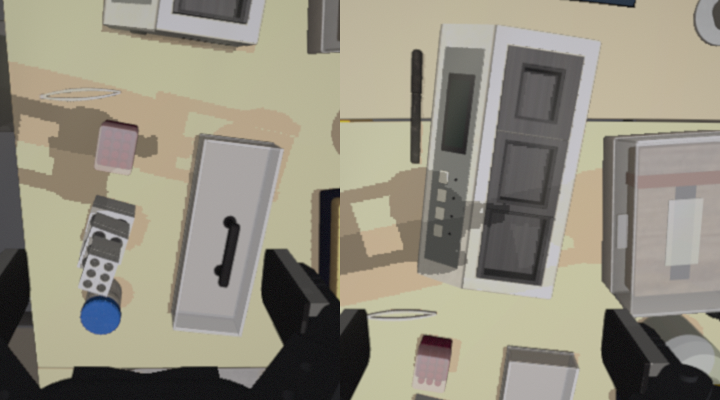

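View pics/wrist4.png

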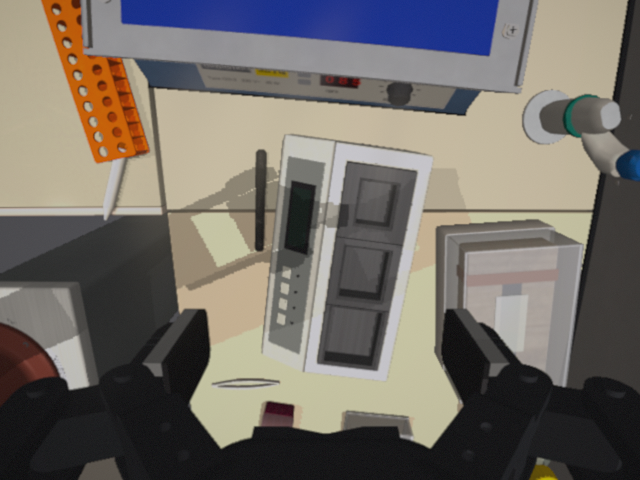

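Views 2 to 4 show the heater with the small well at +y (374,200), the middle well in the centre (362,270) and the large well nearest the stack (352,335). The deck spans roughly (345,162) to (400,370), yawed slightly. Next I'll measure the deck, the cover and the stack top.

```bash
cat > deck.py <<'E'
from h import *
def quad(mask,seed=None):
    n,l,st,c=cv2.connectedComponentsWithStats(mask.astype(np.uint8),connectivity=4)
    k=l[seed[1],seed[0]] if seed is not None and l[seed[1],seed[0]] else 1+st[1:,4].argmax()
    m=(l==k).astype(np.uint8)
    ct=max(cv2.findContours(m,cv2.RETR_EXTERNAL,cv2.CHAIN_APPROX_NONE)[0],key=cv2.contourArea)
    return m,ct
E
python3 - <<'E'
from deck import *
res=[]
for i,s in ((3,(350,160)),(4,(345,165))):
    im=load(f"wrist{i}.npz"); g=im["color"].max(2)
    print(g[s[1],s[0]], [int(g[y,x]) for x,y in ((425,160),(370,350))])
    m=(g<125); roi=np.zeros_like(m); roi[20:378,310:445]=1
    # restrict to the right of the heater's white strip: largest component after opening
    m=cv2.morphologyEx((m&roi).astype(np.uint8),cv2.MORPH_OPEN,np.ones((3,3)))
    M,ct=quad(m); h=cv2.convexHull(ct); q=cv2.approxPolyN(h,4)[0] if True else 0
    q=np.array(sorted(q.tolist(),key=lambda p:p[1])); q=np.r_[q[:2][q[:2,0].argsort()],q[2:][q[2:,0].argsort()]]
    print(i,cv2.contourArea(h),q.tolist()); res.append((im,q))
    P=plane(im,q,.086); print(P.round(4).tolist(), P.mean(0).round(4),[np.linalg.norm(P[a]-P[b]).round(4) for a,b in((0,1),(2,3),(0,2),(1,3))])
print(tri(res[0][0],res[0][1],res[1][0],res[1][1]).round(4))
a=cv2.imread("pics/wrist1.png");b=cv2.imread("pics/wrist2.png")
z=lambda x:cv2.resize(x,None,fx=5,fy=5,interpolation=cv2.INTER_CUBIC)
cv2.imwrite("pics/m2.png",np.hstack([z(a[165:265,245:320]),z(b[250:350,250:325])]))
E
```

```text
94 [196, 113]
3 16856.0 [[348, 45], [424, 57], [313, 277], [382, 286]]
[[0.5546, 0.3484, 0.086], [0.6342, 0.3373, 0.086], [0.5162, 0.0918, 0.086], [0.6001, 0.08, 0.086]] [0.5763 0.2144 0.086 ] [np.float64(0.0803), np.float64(0.0847), np.float64(0.2595), np.float64(0.2595)]
167 [202, 56]
4 13703.0 [[345, 160], [418, 171], [316, 363], [377, 370]]
[[0.553, 0.3508, 0.086], [0.635, 0.3388, 0.086], [0.5191, 0.092, 0.086], [0.5988, 0.0813, 0.086]] [0.5765 0.2157 0.086 ] [np.float64(0.0829), np.float64(0.0804), np.float64(0.261), np.float64(0.26)]
[[0.5542 0.35   0.0771 0.0016]
 [0.6359 0.3382 0.0802 0.0009]
 [0.5176 0.0917 0.0857 0.0028]
 [0.6001 0.0782 0.0815 0.0013]]
```

View pics/m2.png

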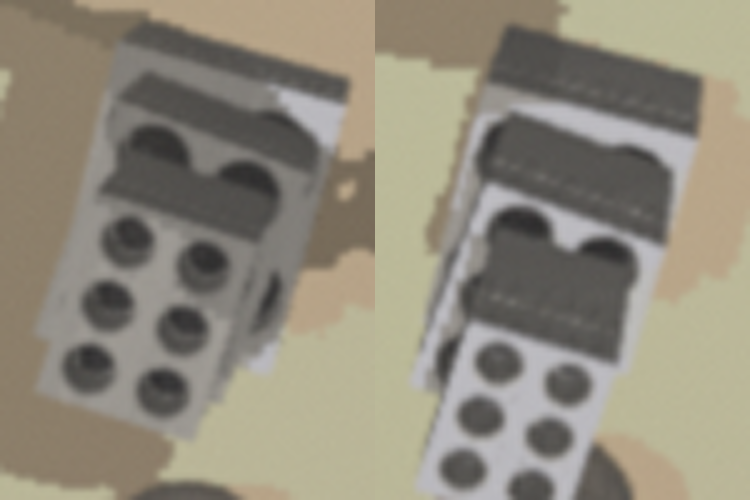

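The zoom shows the small block's six holes, from (270,214) to (277,243) in view 1 and from (275,323) to (281,348) in view 2. It is yawed clockwise, with its long side running down and to the left.

```bash
python3 - <<'E'
from h import *
a=load("wrist1.npz");b=load("wrist2.npz")
u=np.array([(127,243),(203,268),(107,306),(183,330),(88,368),(162,392),(105,190),(258,240)])/5+[245,165]
v=(np.array([(498,363),(568,385),(480,416),(549,437),(462,469),(530,490),(468,318),(617,362)])-[375,0])/5+[250,250]
T=tri(a,u,b,v); print(T.round(4)); print("mean holes",T[:6].mean(0).round(4))
for im,w in((a,u),(b,v)):
    P=plane(im,w,.15); d=P[0]+P[1]-P[4]-P[5]; e=P[1]+P[3]+P[5]-P[0]-P[2]-P[4]
    print(P[:6].mean(0).round(4),"yaw",np.degrees(np.arctan2(-d[0],d[1])).round(2),np.degrees(np.arctan2(e[1],e[0])).round(2))
# cover: two views, handle dark mask and body corners
for i,im,r in((1,a,(180,265,390,440)),(2,b,(265,355,380,430))):
    g=im["color"].max(2); m=np.zeros_like(g); m[r[0]:r[1],r[2]:r[3]]=(g[r[0]:r[1],r[2]:r[3]]<60)
    ys,xs=np.nonzero(m); rect=cv2.minAreaRect(np.c_[xs,ys].astype(np.float32)); bp=cv2.boxPoints(rect)
    P=plane(im,bp,.079);print(i,len(xs),rect,P.mean(0).round(4),P.round(3).tolist())
# jar/box colour centroids
for i,im in((1,a),(2,b)):
    c=im["color"].astype(int); m=(c[:,:,2]>c[:,:,0]+50); n,l,s,ce=cv2.connectedComponentsWithStats(m.astype(np.uint8)); k=1+s[1:,4].argmax(); print("jar",ce[k],plane(im,ce[k],.072).round(3))
E
```

```text
[[ 4.361e-01 -1.679e-01  1.494e-01  2.000e-04]
 [ 4.511e-01 -1.729e-01  1.499e-01  2.000e-04]
 [ 4.317e-01 -1.808e-01  1.493e-01  3.000e-04]
 [ 4.467e-01 -1.857e-01  1.497e-01  1.000e-04]
 [ 4.273e-01 -1.935e-01  1.500e-01  2.000e-04]
 [ 4.422e-01 -1.984e-01  1.504e-01  1.000e-04]
 [ 4.311e-01 -1.574e-01  1.490e-01  1.900e-03]
 [ 4.620e-01 -1.671e-01  1.503e-01  1.000e-04]]
mean holes [ 4.392e-01 -1.832e-01  1.498e-01  2.000e-04]
[ 0.4391 -0.1832  0.15  ] yaw -19.18 -18.62
[ 0.4393 -0.1831  0.15  ] yaw -19.16 -19.22
1 867 ((412.36346435546875, 222.56491088867188), (16.454004287719727, 73.97270202636719), 10.124671936035156) [ 0.593  -0.1952  0.079 ] [[0.578, -0.238, 0.079], [0.589, -0.149, 0.079], [0.607, -0.153, 0.079], [0.598, -0.241, 0.079]]
2 732 ((406.2760009765625, 311.16986083984375), (15.818967819213867, 69.27328491210938), 10.84030532836914) [ 0.593  -0.1905  0.079 ] [[0.577, -0.236, 0.079], [0.589, -0.141, 0.079], [0.608, -0.145, 0.079], [0.598, -0.24, 0.079]]
jar [277.23481481 295.32962963] [[ 0.43  -0.29   0.072]]
jar [280.0963964  376.01711712] [[ 0.43  -0.29   0.072]]
```

Emit:
drive_tool:
  steps:
    - {"translation":[-1,-0.18,0],"angular":[0,0,0],"gripper":1}
    - {"translation":[-1,-0.18,0],"angular":[0,0,0],"gripper":1}
    - {"translation":[-1,-0.18,0],"angular":[0,0,0],"gripper":1}
    - {"translation":[-1,-0.18,0],"angular":[0,0,0],"gripper":1}
    - {"translation":[-1,-0.18,0],"angular":[0,0,0],"gripper":1}
    - {"translation":[-1,-0.18,0],"angular":[0,0,0],"gripper":1}
    - {"translation":[-1,-0.18,0],"angular":[0,0,0],"gripper":1}
    - {"translation":[-1,-0.18,0],"angular":[0,0,0],"gripper":1}

```text
t: 6.6
tool_pos: [0.4725, -0.0056, 0.3916]
tool_rot: [2.222, 2.219, 0.001]
contact_force: [1.4, -0.7, 0.7]
opening: 0.0852
grip_force: 0.0
```

Emit:
drive_tool:
  steps:
    - {"translation":[-1,-0.18,0],"angular":[0,0,0],"gripper":1}
    - {"translation":[-1,-0.18,0],"angular":[0,0,0],"gripper":1}
    - {"translation":[-1,-0.18,0],"angular":[0,0,0],"gripper":1}
    - {"translation":[-1,-0.18,0],"angular":[0,0,0],"gripper":1}
    - {"translation":[-0.47,-0.14,0],"angular":[0,0,0.8],"gripper":1}
    - {"translation":[0,0,1],"angular":[0,0,0.8],"gripper":1}
    - {"translation":[0,0,1],"angular":[0,0,0.8],"gripper":1}
    - {"translation":[0,0,1],"angular":[0,0,0],"gripper":1}

```text
t: 7.6
tool_pos: [0.4381, -0.1832, 0.2705]
tool_rot: [2.562, 1.816, 0.0]
contact_force: [0.2, 0.3, -0.8]
opening: 0.0851
grip_force: 0.0
```

Emit:
drive_tool:
  steps:
    - {"translation":[0,0,0.5],"angular":[0,0,0],"gripper":1}
    - {"translation":[0,0,0],"angular":[0,0,0],"gripper":1}

```text
t: 7.85
tool_pos: [0.4381, -0.1822, 0.2502]
tool_rot: [-2.56, -1.818, 0.002]
contact_force: [-0.2, 0.5, 0.5]
opening: 0.0856
grip_force: 0.0
```

```bash
python3 - <<'E'
from h import *
from station import ctrl
im=grab("wrist","5");o=ctrl.get_obs();print(o["t"],o["tool_pos"],np.degrees(Rn.from_rotvec(o["tool_rot"]).as_euler("zyx")))
E
```

```text
7.9 [ 0.43896134 -0.18254262  0.25205227] [-7.07835245e+01  3.27225254e-02  1.79973926e+02]
```

View pics/wrist5.png

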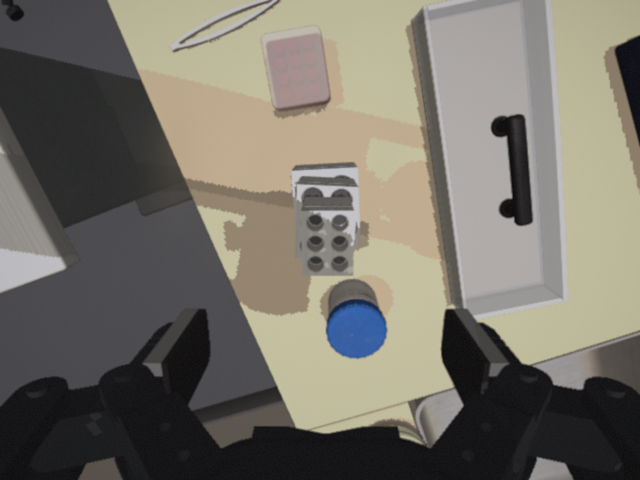

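The block sits squarely between the fingers at (328,240), so I'll go down and grip.

Emit:
drive_tool:
  steps:
    - {"translation":[0,0,1],"angular":[0,0,0],"gripper":1}
    - {"translation":[0,0,1],"angular":[0,0,0],"gripper":1}
    - {"translation":[0,0,0.6],"angular":[0,0,0],"gripper":1}
    - {"translation":[0,0,0.4],"angular":[0,0,0],"gripper":1}
    - {"translation":[0,0,0],"angular":[0,0,0],"gripper":0}
    - {"translation":[0,0,0],"angular":[0,0,0],"gripper":0}
    - {"translation":[0,0,0],"angular":[0,0,0],"gripper":0}
    - {"translation":[0,0,0],"angular":[0,0,0],"gripper":0}
  force: 50

```text
t: 8.9
tool_pos: [0.4399, -0.1826, 0.1331]
tool_rot: [2.558, 1.819, 0.002]
contact_force: [-0.1, 0.5, 5.5]
opening: 0.0328
grip_force: 50.6
```

Emit:
drive_tool:
  steps:
    - {"translation":[0,0,0],"angular":[0,0,0],"gripper":0}
    - {"translation":[0,0,0],"angular":[0,0,0],"gripper":0}
    - {"translation":[0,0,0],"angular":[0,0,0],"gripper":0}

```text
t: 9.28
tool_pos: [0.4399, -0.1826, 0.1331]
tool_rot: [2.558, 1.819, 0.002]
contact_force: [-1.1, 0.2, 5.6]
opening: 0.033
grip_force: 50.6
```

Emit:
drive_tool:
  steps:
    - {"translation":[0,0,-0.4],"angular":[0,0,0],"gripper":0}
    - {"translation":[0,0,-0.8],"angular":[0,0,0],"gripper":0}
    - {"translation":[0,0,-0.8],"angular":[0,0,-0.7],"gripper":0}
    - {"translation":[0,0,-1],"angular":[0,0,-0.7],"gripper":0}
    - {"translation":[0.5,0.08,0],"angular":[0,0,0],"gripper":0}
    - {"translation":[1,0.16,0],"angular":[0,0,0],"gripper":0}
    - {"translation":[1,0.16,0],"angular":[0,0,0],"gripper":0}
    - {"translation":[1,0.16,0],"angular":[0,0,0],"gripper":0}

```text
t: 10.28
tool_pos: [0.4806, -0.0453, 0.2516]
tool_rot: [2.371, 2.061, 0.0]
contact_force: [0.1, -0.0, -1.2]
opening: 0.0326
grip_force: 50.1
```

Emit:
drive_tool:
  steps:
    - {"translation":[1,0.16,0],"angular":[0,0,0],"gripper":0}
    - {"translation":[1,0.16,0],"angular":[0,0,0],"gripper":0}
    - {"translation":[1,0.16,0],"angular":[0,0,0],"gripper":0}
    - {"translation":[1,0.16,0],"angular":[0,0,0],"gripper":0}
    - {"translation":[1,0.16,0],"angular":[0,0,0],"gripper":0}
    - {"translation":[0.6,0.1,0],"angular":[0,0,0],"gripper":0}
    - {"translation":[0.4,0.1,0],"angular":[0,0,0],"gripper":0}
    - {"translation":[0,0,0],"angular":[0,0,0],"gripper":0}

```text
t: 11.28
tool_pos: [0.5536, 0.186, 0.2512]
tool_rot: [-2.369, -2.063, 0.001]
contact_force: [-0.4, 0.0, -2.4]
opening: 0.0332
grip_force: 50.1
```

```bash
python3 - <<'E'
from h import *
from station import ctrl
im=grab("wrist","6");o=ctrl.get_obs();print(o["t"],o["tool_pos"],np.degrees(Rn.from_rotvec(o["tool_rot"]).as_euler("zyx")),o["grip_force"],o["opening"])
E
```

```text
11.325 [0.55345219 0.1853169  0.25121399] [-8.20402467e+01 -3.26275880e-02  1.79961695e+02] 50.147311091423035 0.032453457642676715
```

View pics/wrist6.png

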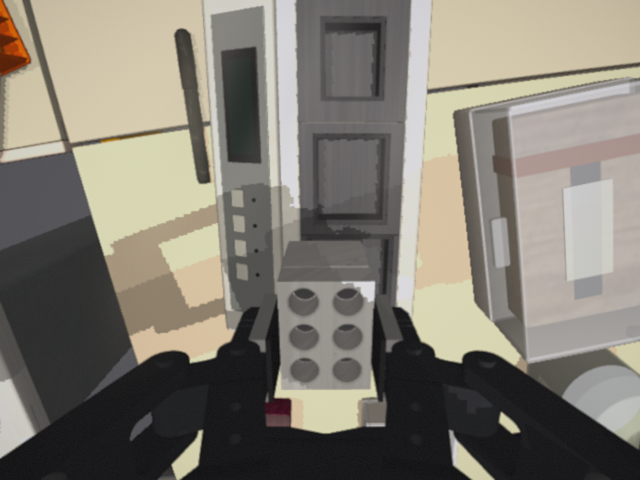

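I'm 12 cm short of the target because I miscounted the rows. This view does show the wells clearly: the small mouth is about (320..386, 16..101) and the middle mouth about (313..390, 134..222). I'll locate them from here.

```bash
python3 - <<'E'
from h import *
im=load("wrist6.npz")
for n,q in(("s",[(320,16),(386,16),(322,101),(385,101)]),("m",[(313,134),(390,133),(315,222),(388,221)])):
    P=plane(im,q,.086);print(n,P.mean(0).round(4),[np.linalg.norm(P[a]-P[b]).round(4) for a,b in((0,1),(2,3),(0,2),(1,3))])
# deck edges, sub-pixel by rows
g=im["color"].max(2).astype(int)
for y in(20,60,110,130,180,215): print(y,g[y,285:305].tolist(),g[y,396:420].tolist())
# held block holes vs TCP
P=plane(im,[(304,301),(348,301),(304,337),(348,337),(304,369),(347,369)],.269);print("holes",P.mean(0).round(4),P.round(3).tolist())
E
```

```text
s [0.5895 0.3004 0.086 ] [np.float64(0.0463), np.float64(0.0463), np.float64(0.057), np.float64(0.057)]
m [0.578  0.2155 0.086 ] [np.float64(0.0578), np.float64(0.0582), np.float64(0.0679), np.float64(0.0679)]
20 [214, 214, 215, 215, 215, 214, 215, 216, 215, 212, 199, 150, 109, 101, 104, 104, 105, 103, 104, 106] [100, 100, 101, 100, 101, 99, 100, 100, 103, 102, 103, 101, 102, 119, 165, 201, 213, 215, 214, 214, 215, 213, 214, 214]
60 [215, 215, 216, 216, 215, 215, 215, 215, 215, 213, 211, 189, 137, 108, 109, 109, 111, 109, 111, 112] [106, 105, 104, 104, 105, 106, 107, 108, 108, 108, 108, 118, 156, 203, 216, 216, 215, 215, 216, 215, 215, 216, 216, 216]
110 [215, 215, 215, 214, 215, 215, 215, 214, 214, 215, 213, 211, 192, 135, 109, 111, 111, 109, 112, 113] [112, 111, 114, 114, 115, 115, 116, 115, 113, 133, 180, 207, 216, 217, 216, 217, 218, 217, 217, 217, 217, 218, 218, 219]
130 [216, 215, 216, 216, 216, 215, 217, 217, 216, 217, 215, 214, 195, 141, 111, 109, 110, 112, 114, 111] [116, 117, 116, 117, 117, 115, 114, 115, 134, 174, 206, 217, 218, 217, 218, 218, 218, 219, 219, 219, 219, 218, 219, 219]
180 [220, 220, 220, 220, 220, 220, 220, 220, 220, 220, 221, 218, 207, 166, 121, 103, 104, 104, 106, 105] [111, 109, 110, 109, 108, 116, 150, 183, 201, 216, 217, 217, 217, 217, 218, 217, 217, 217, 218, 217, 217, 218, 217, 216]
215 [176, 177, 176, 177, 176, 177, 177, 177, 177, 178, 178, 176, 169, 155, 134, 93, 70, 69, 70, 70] [96, 97, 95, 102, 134, 178, 206, 217, 218, 218, 218, 218, 218, 218, 218, 218, 218, 217, 218, 218, 217, 214, 200, 202]
holes [0.554  0.1867 0.269 ] [[0.548, 0.201, 0.269], [0.563, 0.199, 0.269], [0.546, 0.188, 0.269], [0.562, 0.185, 0.269], [0.544, 0.175, 0.269], [0.56, 0.172, 0.269]]
```

Emit:
drive_tool:
  steps:
    - {"translation":[1,0.16,0],"angular":[0,0,0],"gripper":0}
    - {"translation":[1,0.16,0],"angular":[0,0,0],"gripper":0}
    - {"translation":[0.65,0.11,0],"angular":[0,0,0],"gripper":0}
    - {"translation":[0.3,0.06,0.6],"angular":[0,0,0],"gripper":0}
    - {"translation":[0,0,0.8],"angular":[0,0,0],"gripper":0}
    - {"translation":[0,0,0.8],"angular":[0,0,0],"gripper":0}
    - {"translation":[0,0,0.7],"angular":[0,0,0],"gripper":0}
    - {"translation":[0,0,0],"angular":[0,0,0],"gripper":0}

```text
t: 12.32
tool_pos: [0.5864, 0.2974, 0.13]
tool_rot: [-2.37, -2.058, 0.014]
contact_force: [-0.3, -0.5, -2.3]
opening: 0.0328
grip_force: 50.1
```

```bash
python3 - <<'E'
from h import *
from station import ctrl
im=grab("wrist","7");o=ctrl.get_obs();print(o["t"],o["tool_pos"],np.degrees(Rn.from_rotvec(o["tool_rot"]).as_euler("zyx")),o["grip_force"],o["contact_force"])
E
```

```text
12.375 [0.58796974 0.29815886 0.13277632] [-81.96151444  -0.24466526 179.89066973] 50.131813287734985 [ 0.64120516  0.13204752 -1.44624927]
```

View pics/wrist7.png

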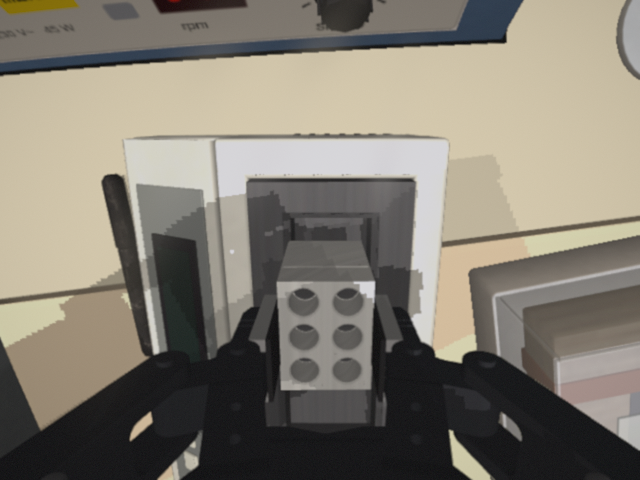

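The block is hovering over the small well, with the mouth's far edge at about row 213 (columns 286 to 379) and its near edge at about row 430.

```bash
python3 - <<'E'
from h import *
im=load("wrist7.npz")
a=cv2.imread("pics/wrist7.png")[170:440,230:430]
cv2.imwrite("pics/m3.png",cv2.resize(a,None,fx=2.2,fy=2.2,interpolation=cv2.INTER_CUBIC))
P=plane(im,[(247,179),(415,178)],.086);print(P.round(4).tolist(),P.mean(0),np.linalg.norm(P[0]-P[1]))
P=plane(im,[(304,301),(348,301),(304,337),(348,337),(304,369),(347,369)],.151);print("holes",P.mean(0).round(4))
E
```

```text
[[0.5564, 0.35, 0.086], [0.6344, 0.3397, 0.086]] [0.59540063 0.34483924 0.086     ] 0.07873258401593466
holes [0.5872 0.3    0.151 ]
```

View pics/m3.png

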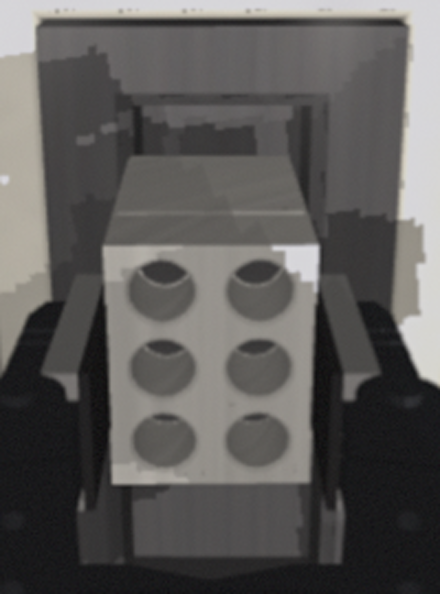

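Emit:
drive_tool:
  steps:
    - {"translation":[0.04,0.045,0],"angular":[0,0,0],"gripper":0}
    - {"translation":[0,0,0.25],"angular":[0,0,0],"gripper":0}
    - {"translation":[0,0,0.2],"angular":[0,0,0],"gripper":0}
    - {"translation":[0,0,0.1],"angular":[0,0,0],"gripper":0}
    - {"translation":[0,0,0],"angular":[0,0,0],"gripper":0}

```text
t: 13.0
tool_pos: [0.5909, 0.301, 0.1126]
tool_rot: [-2.37, -2.061, 0.002]
contact_force: [0.9, -0.9, -1.9]
opening: 0.0323
grip_force: 50.2
```

Emit:
drive_tool:
  steps:
    - {"translation":[0,0,0.2],"angular":[0,0,0],"gripper":0}
    - {"translation":[0,0,0.15],"angular":[0,0,0],"gripper":0}
    - {"translation":[0,0,0.1],"angular":[0,0,0],"gripper":0}
    - {"translation":[0,0,0.05],"angular":[0,0,0],"gripper":0}
    - {"translation":[0,0,0.03],"angular":[0,0,0],"gripper":0}
    - {"translation":[0,0,0],"angular":[0,0,0],"gripper":0}

```text
t: 13.75
tool_pos: [0.5914, 0.3011, 0.0922]
tool_rot: [2.37, 2.062, 0.0]
contact_force: [-0.6, -0.6, -2.1]
opening: 0.0326
grip_force: 50.2
```

Emit:
drive_tool:
  steps:
    - {"translation":[0,0,0.03],"angular":[0,0,0],"gripper":0}
    - {"translation":[0,0,0],"angular":[0,0,0],"gripper":0}

```text
t: 14.0
tool_pos: [0.5916, 0.3012, 0.0913]
tool_rot: [2.37, 2.061, 0.001]
contact_force: [0.1, 0.8, -0.5]
opening: 0.0327
grip_force: 50.2
```

Emit:
drive_tool:
  steps:
    - {"translation":[0,0,0],"angular":[0,0,0],"gripper":1}
    - {"translation":[0,0,0],"angular":[0,0,0],"gripper":1}
    - {"translation":[0,0,0],"angular":[0,0,0],"gripper":1}
    - {"translation":[0,0,0],"angular":[0,0,0],"gripper":1}
    - {"translation":[0,0,-0.6],"angular":[0,0,0],"gripper":1}
    - {"translation":[0,0,-1],"angular":[0,0,0],"gripper":1}
    - {"translation":[0,0,-1],"angular":[0,0,0.7],"gripper":1}
    - {"translation":[0,0,-1],"angular":[0,0,0.7],"gripper":1}

```text
t: 15.0
tool_pos: [0.5912, 0.301, 0.2362]
tool_rot: [-2.563, -1.816, -0.0]
contact_force: [1.2, 1.1, 0.3]
opening: 0.0859
grip_force: 0.0
```

```bash
python3 - <<'E'
from h import *
im=grab("wrist","8")
E
```

Emit:
drive_tool:
  steps:
    - {"translation":[-1,0.03,-0.4],"angular":[0,0,0],"gripper":1}
    - {"translation":[-1,0.03,0],"angular":[0,0,0],"gripper":1}
    - {"translation":[-1,0.03,0],"angular":[0,0,0],"gripper":1}
    - {"translation":[-1,0.03,0],"angular":[0,0,0],"gripper":1}
    - {"translation":[-1,0.03,0],"angular":[0,0,0],"gripper":1}
    - {"translation":[-1,0.03,0],"angular":[0,0,0],"gripper":1}
    - {"translation":[-1,0.03,0],"angular":[0,0,0],"gripper":1}
    - {"translation":[-1,0.03,0],"angular":[0,0,0],"gripper":1}

```text
t: 16.05
tool_pos: [0.4948, -0.0055, 0.2508]
tool_rot: [2.559, 1.821, 0.0]
contact_force: [1.2, -0.7, 0.8]
opening: 0.0849
grip_force: 0.0
```

Emit:
drive_tool:
  steps:
    - {"translation":[-1,0.03,0],"angular":[0,0,0],"gripper":1}
    - {"translation":[-1,0.03,0],"angular":[0,0,0],"gripper":1}
    - {"translation":[-0.7,0.03,0],"angular":[0,0,0],"gripper":1}
    - {"translation":[0,0,0],"angular":[0,0,0],"gripper":1}
    - {"translation":[0,0,0],"angular":[0,0,0],"gripper":1}

```text
t: 16.68
tool_pos: [0.4634, -0.107, 0.2508]
tool_rot: [-2.56, -1.821, -0.001]
contact_force: [0.3, -0.0, -0.1]
opening: 0.0857
grip_force: 0.0
```

```bash
python3 - <<'E'
from h import *
im=grab("wrist","9")
E
```

Emit:
drive_tool:
  steps:
    - {"translation":[-1,0.02,0],"angular":[0,0,0],"gripper":1}
    - {"translation":[-1,0.02,0],"angular":[0,0,0],"gripper":1}
    - {"translation":[0,0,0],"angular":[0,0,0],"gripper":1}
    - {"translation":[0,0,0],"angular":[0,0,0],"gripper":1}

```text
t: 17.23
tool_pos: [0.4388, -0.1827, 0.2508]
tool_rot: [-2.559, -1.821, -0.001]
contact_force: [-0.4, -0.6, -0.3]
opening: 0.0851
grip_force: 0.0
```

```bash
python3 - <<'E'
from h import *
b=grab("wrist","10")["color"][:,:,::-1]
z=lambda x,k:cv2.resize(x,None,fx=k,fy=k,interpolation=cv2.INTER_CUBIC)
r=cv2.imread("pics/wrist8.png"); a=cv2.imread("pics/wrist9.png")
m=np.zeros((600,800,3),np.uint8)
m[:400,:400]=z(a[220:353,260:393],3)[:400,:400] if 0 else cv2.resize(a[170:370,240:440],(400,400))
m[:400,400:]=cv2.resize(b[100:300,240:440],(400,400)); m[400:,:267]=cv2.resize(r,(267,200))
cv2.imwrite("pics/m4.png",m)
E
```

```text
(no output)
```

View pics/m4.png

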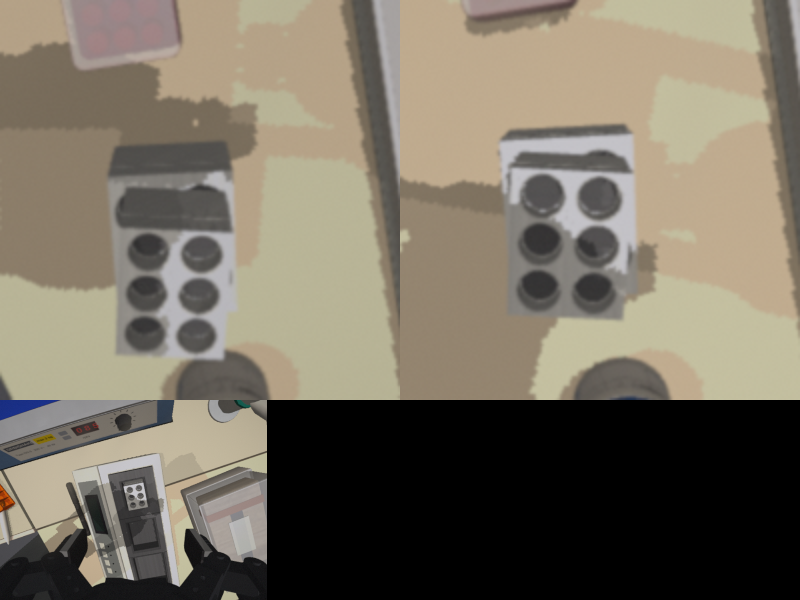

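The small block is in its well (inset). The middle block's holes are visible from about (314,296) to (338,338) in view 9 and from (312,198) to (337,246) in view 10.

```bash
cat > blk.py <<'E'
from h import *
def blk(a,b,u,v,h):
    T=tri(a,u,b,v); print("tri",T[:,2].round(4),"mean",T.mean(0).round(4))
    for im,w in((a,u),(b,v)):
        P=plane(im,w,h); d=P[0]+P[1]-P[-2]-P[-1]; e=(P[1::2]-P[::2]).sum(0)
        print(P.mean(0).round(4),"yaw",np.degrees(np.arctan2(-d[0],d[1])).round(2),np.degrees(np.arctan2(e[1],e[0])).round(2))
E
python3 - <<'E'
from blk import *
from station import ctrl
a=load("wrist9.npz");b=load("wrist10.npz")
u=np.array([(148,252),(202,254),(147,293),(199,296),(145,335),(197,336)])/2+[240,170]
v=(np.array([(543,195),(600,198),(541,243),(597,245),(539,289),(594,291)])-[400,0])/2+[240,100]
blk(a,b,u,v,.1); print(ctrl.get_obs()["tool_pos"])
r=load("wrist8.npz"); c=cloud(r); m=(abs(c[:,:,0]-.5895)<.012)&(abs(c[:,:,1]-.301)<.017); print("small top z", np.percentile(c[m][:,2],[50,75,90]).round(4))
E
```

```text
tri [0.1011 0.1003 0.1005 0.1027 0.1045 0.1034] mean [ 4.390e-01 -1.802e-01  1.021e-01  1.000e-04]
[ 0.4386 -0.1813  0.1   ] yaw -21.55 -21.47
[ 0.4388 -0.1807  0.1   ] yaw -22.06 -21.48
[ 0.43890302 -0.18250084  0.25085222]
small top z [0.3161 0.3197 0.322 ]
```

Emit:
drive_tool:
  steps:
    - {"translation":[0.035,0,1],"angular":[0,0,0.33],"gripper":1}
    - {"translation":[0,0,1],"angular":[0,0,0],"gripper":1}
    - {"translation":[0,0,1],"angular":[0,0,0],"gripper":1}
    - {"translation":[0,0,0.8],"angular":[0,0,0],"gripper":1}
    - {"translation":[0,0,0.4],"angular":[0,0,0],"gripper":1}
    - {"translation":[0,0,0],"angular":[0,0,0],"gripper":0}
    - {"translation":[0,0,0],"angular":[0,0,0],"gripper":0}
    - {"translation":[0,0,0],"angular":[0,0,0],"gripper":0}
  force: 60

```text
t: 18.27
tool_pos: [0.4403, -0.183, 0.085]
tool_rot: [2.599, 1.759, 0.002]
contact_force: [-0.7, 0.1, 3.4]
opening: 0.0445
grip_force: 63.0
```

Emit:
drive_tool:
  steps:
    - {"translation":[0,0,0],"angular":[0,0,0],"gripper":0}
    - {"translation":[0,0,0],"angular":[0,0,0],"gripper":0}

```text
t: 18.52
tool_pos: [0.4403, -0.1831, 0.085]
tool_rot: [2.599, 1.759, 0.003]
contact_force: [-0.6, 1.2, 6.0]
opening: 0.0448
grip_force: 63.3
```

```bash
python3 - <<'E'
from h import *
from station import ctrl
o=ctrl.get_obs();print(o["t"],o["tool_pos"],np.degrees(Rn.from_rotvec(o["tool_rot"]).as_euler("zyx")),o["grip_force"],o["opening"])
r=load("wrist8.npz"); c=cloud(r); m=(abs(c[:,:,0]-.5895)<.012)&(abs(c[:,:,1]-.301)<.017)&(c[:,:,2]<.2); print("small top z", m.sum(),np.percentile(c[m][:,2],[25,50,75,90]).round(4))
E
```

```text
18.525 [ 0.44030406 -0.18305296  0.08503417] [-68.17747671   0.18849674 179.90508084] 63.25413107872009 0.04483043333761297
small top z 1510 [0.0954 0.1069 0.1081 0.1086]
```

Emit:
drive_tool:
  steps:
    - {"translation":[0,0,-0.4],"angular":[0,0,0],"gripper":0}
    - {"translation":[0,0,-0.8],"angular":[0,0,0],"gripper":0}
    - {"translation":[0,0,-1],"angular":[0,0,-0.86],"gripper":0}
    - {"translation":[0,0,-1],"angular":[0,0,-0.86],"gripper":0}
    - {"translation":[0,0,-0.8],"angular":[0,0,0],"gripper":0}
    - {"translation":[0.5,0.1,0],"angular":[0,0,0],"gripper":0}
    - {"translation":[1,0.2,0],"angular":[0,0,0],"gripper":0}
    - {"translation":[1,0.2,0],"angular":[0,0,0],"gripper":0}

```text
t: 19.52
tool_pos: [0.4725, -0.0851, 0.243]
tool_rot: [-2.373, -2.058, 0.0]
contact_force: [-0.1, 0.2, -3.5]
opening: 0.0444
grip_force: 62.3
```

Emit:
drive_tool:
  steps:
    - {"translation":[1,0.2,0],"angular":[0,0,0],"gripper":0}
    - {"translation":[1,0.2,0],"angular":[0,0,0],"gripper":0}
    - {"translation":[1,0.2,0],"angular":[0,0,0],"gripper":0}
    - {"translation":[1,0.2,0],"angular":[0,0,0],"gripper":0}
    - {"translation":[1,0.2,0],"angular":[0,0,0],"gripper":0}
    - {"translation":[1,0.2,0],"angular":[0,0,0],"gripper":0}
    - {"translation":[1,0.2,0],"angular":[0,0,0],"gripper":0}
    - {"translation":[0.8,0.12,0],"angular":[0,0,0],"gripper":0}

```text
t: 20.52
tool_pos: [0.5764, 0.2157, 0.2426]
tool_rot: [-2.371, -2.06, 0.002]
contact_force: [-0.7, 0.1, -3.4]
opening: 0.0444
grip_force: 62.3
```

Emit:
drive_tool:
  steps:
    - {"translation":[0,0,0.8],"angular":[0,0,0],"gripper":0}
    - {"translation":[0,0,1],"angular":[0,0,0],"gripper":0}
    - {"translation":[0,0,0.7],"angular":[0,0,0],"gripper":0}
    - {"translation":[0,0,0.3],"angular":[0,0,0],"gripper":0}
    - {"translation":[0,0,0],"angular":[0,0,0],"gripper":0}
    - {"translation":[0,0,0],"angular":[0,0,0],"gripper":0}

```text
t: 21.28
tool_pos: [0.5777, 0.2145, 0.1329]
tool_rot: [2.371, 2.059, 0.004]
contact_force: [0.6, 0.7, -3.5]
opening: 0.0441
grip_force: 62.2
```

```bash
python3 - <<'E'
from h import *
from station import ctrl
im=grab("wrist","11");o=ctrl.get_obs();print(o["t"],o["tool_pos"],np.degrees(Rn.from_rotvec(o["tool_rot"]).as_euler("zyx")),o["grip_force"],o["contact_force"])
E
```

```text
21.325 [0.5778568  0.21457513 0.13306211] [ -81.94124216    0.18395654 -179.95587053] 62.16206431388855 [ 0.09478446  0.35801617 -2.94117544]
```

View pics/wrist11.png

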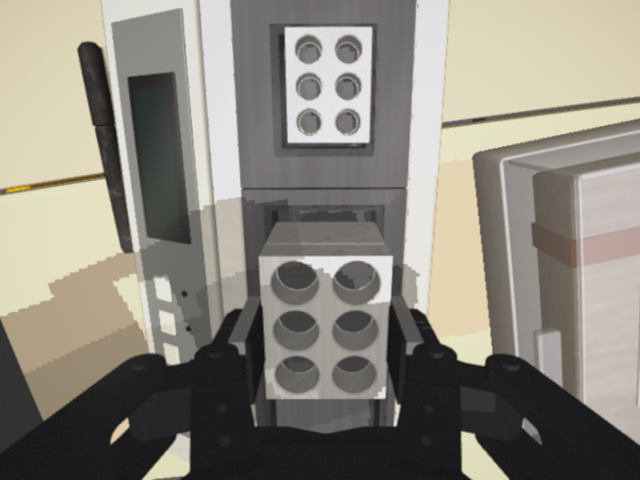

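The small block is seated in its mouth at (327,87). The middle block is held over its own mouth, whose far edge is on row 206, columns 264 to 384. The seam between the liners is on row 188, columns 241 to 408.

```bash
python3 - <<'E'
from h import *
im=load("wrist11.npz"); yd=np.array([.139,.990,0])
H=plane(im,[(296,282),(357,281),(296,330),(355,330),(297,376),(354,375)],.148).mean(0)
S=plane(im,[(241,188),(408,188)],.086);M=plane(im,[(264,206),(384,206)],.086)
print("holes",H.round(4),"well from seam",(S.mean(0)-yd*.0435).round(4),"mouth",(M.mean(0)-yd*.0355).round(4),np.linalg.norm(S[0]-S[1]),np.linalg.norm(M[0]-M[1]))
E
```

```text
holes [0.5782 0.2162 0.148 ] well from seam [0.5776 0.2146 0.086 ] mouth [0.5772 0.2139 0.086 ] 0.08010161013307246 0.058229992101159464
```

Emit:
drive_tool:
  steps:
    - {"translation":[-0.025,-0.01,0.2],"angular":[0,0,0],"gripper":0}
    - {"translation":[0,0,0.2],"angular":[0,0,0],"gripper":0}
    - {"translation":[0,0,0.1],"angular":[0,0,0],"gripper":0}
    - {"translation":[0,0,0],"angular":[0,0,0],"gripper":0}

```text
t: 21.82
tool_pos: [0.5756, 0.2133, 0.11]
tool_rot: [-2.372, -2.059, 0.002]
contact_force: [0.2, -0.4, -3.5]
opening: 0.0447
grip_force: 62.3
```

Emit:
drive_tool:
  steps:
    - {"translation":[0,0,0.15],"angular":[0,0,0],"gripper":0}
    - {"translation":[0,0,0.15],"angular":[0,0,0],"gripper":0}
    - {"translation":[0,0,0.1],"angular":[0,0,0],"gripper":0}
    - {"translation":[0,0,0],"angular":[0,0,0],"gripper":0}

```text
t: 22.32
tool_pos: [0.5757, 0.2133, 0.0942]
tool_rot: [-2.372, -2.06, 0.002]
contact_force: [-0.2, -0.1, -3.6]
opening: 0.0445
grip_force: 62.3
```

Its underside is now at about 59 mm, so I'll go down the last bit and release.

Emit:
drive_tool:
  steps:
    - {"translation":[0,0,0.04],"angular":[0,0,0],"gripper":0}
    - {"translation":[0,0,0],"angular":[0,0,0],"gripper":0}

```text
t: 22.58
tool_pos: [0.5762, 0.2134, 0.0934]
tool_rot: [2.372, 2.06, 0.0]
contact_force: [0.4, -0.1, -3.4]
opening: 0.0447
grip_force: 62.3
```

Emit:
drive_tool:
  steps:
    - {"translation":[0,0,0.02],"angular":[0,0,0],"gripper":0}
    - {"translation":[0,0,0.02],"angular":[0,0,0],"gripper":0}
    - {"translation":[0,0,0],"angular":[0,0,0],"gripper":0}

```text
t: 22.95
tool_pos: [0.5765, 0.2135, 0.0931]
tool_rot: [2.372, 2.06, 0.001]
contact_force: [-5.0, -1.5, 6.0]
opening: 0.0446
grip_force: 63.2
```

Emit:
drive_tool:
  steps:
    - {"translation":[0,0,0],"angular":[0,0,0],"gripper":1}
    - {"translation":[0,0,0],"angular":[0,0,0],"gripper":1}
    - {"translation":[0,0,0],"angular":[0,0,0],"gripper":1}
    - {"translation":[0,0,0],"angular":[0,0,0],"gripper":1}
    - {"translation":[0,0,-0.9],"angular":[0,0,0],"gripper":1}
    - {"translation":[0,0,-1],"angular":[0,0,0],"gripper":1}
    - {"translation":[0,0,-1],"angular":[0,0,0.86],"gripper":1}
    - {"translation":[0,0,-1],"angular":[0,0,0.86],"gripper":1}

```text
t: 23.95
tool_pos: [0.576, 0.2134, 0.2489]
tool_rot: [2.605, 1.756, 0.0]
contact_force: [-0.1, 0.3, 0.6]
opening: 0.0856
grip_force: 0.0
```

Emit:
drive_tool:
  steps:
    - {"translation":[-1,0.05,0],"angular":[0,0,0],"gripper":1}
    - {"translation":[-1,0.05,0],"angular":[0,0,0],"gripper":1}
    - {"translation":[-1,0.05,0],"angular":[0,0,0],"gripper":1}
    - {"translation":[-1,0.05,0],"angular":[0,0,0],"gripper":1}
    - {"translation":[-1,0.05,0],"angular":[0,0,0],"gripper":1}
    - {"translation":[-1,0.05,0],"angular":[0,0,0],"gripper":1}
    - {"translation":[-1,0.05,0],"angular":[0,0,0],"gripper":1}
    - {"translation":[-1,0.05,0],"angular":[0,0,0],"gripper":1}

```text
t: 24.95
tool_pos: [0.4715, -0.0908, 0.2478]
tool_rot: [2.601, 1.761, 0.0]
contact_force: [0.5, -0.5, -0.1]
opening: 0.0851
grip_force: 0.0
```

Emit:
drive_tool:
  steps:
    - {"translation":[-0.43,0.03,0],"angular":[0,0,0],"gripper":1}
    - {"translation":[0,0,0],"angular":[0,0,0],"gripper":1}
    - {"translation":[0,0,0],"angular":[0,0,0],"gripper":1}

```text
t: 25.32
tool_pos: [0.4671, -0.1052, 0.2477]
tool_rot: [-2.601, -1.762, -0.001]
contact_force: [-0.8, -0.0, -0.5]
opening: 0.0855
grip_force: 0.0
```

```bash
python3 - <<'E'
from h import *
im=grab("wrist","12")
E
```

Emit:
drive_tool:
  steps:
    - {"translation":[-1,0.01,0],"angular":[0,0,0],"gripper":1}
    - {"translation":[-1,0.01,0],"angular":[0,0,0],"gripper":1}
    - {"translation":[0,0,0],"angular":[0,0,0],"gripper":1}
    - {"translation":[0,0,0],"angular":[0,0,0],"gripper":1}

```text
t: 25.88
tool_pos: [0.4382, -0.1797, 0.2476]
tool_rot: [-2.6, -1.762, -0.001]
contact_force: [0.2, 0.1, -0.3]
opening: 0.0853
grip_force: 0.0
```

```bash
python3 - <<'E'
from h import *
b=grab("wrist","13")["color"][:,:,::-1]
a=cv2.imread("pics/wrist12.png")
m=np.hstack([cv2.resize(a[140:340,240:440],(400,400)),cv2.resize(b[80:280,240:440],(400,400))])
cv2.imwrite("pics/m5.png",m)
E
```

```text
(no output)
```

View pics/m5.png

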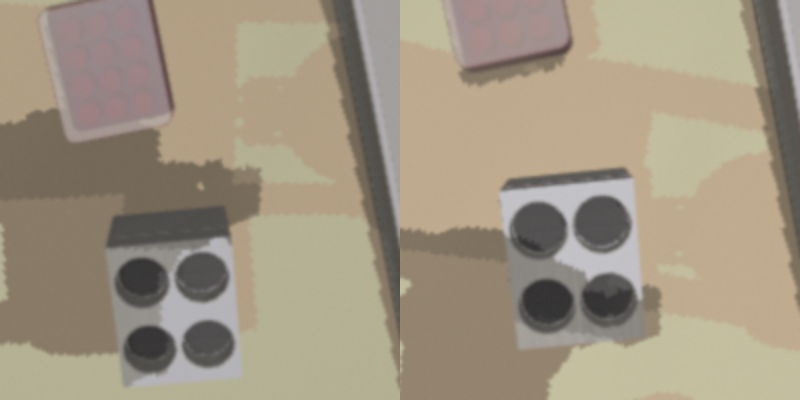

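The large block's four holes are at about (310,280) to (344,311) in view 12 and (309,194) to (344,229) in view 13. The top-face corners are clear as well.

```bash
python3 - <<'E'
from blk import *
from station import ctrl
a=load("wrist12.npz");b=load("wrist13.npz")
for u,v in(([(141,280),(201,275),(149,347),(209,342)],[(538,229),(602,222),(546,304),(608,298)]),([(107,248),(230,237),(123,387),(242,376)],[(501,192),(632,179),(518,349),(645,337)])):
    blk(a,b,np.array(u)/2+[240,140],(np.array(v)-[400,0])/2+[240,80],.05)
o=ctrl.get_obs();print(o["tool_pos"],np.degrees(Rn.from_rotvec(o["tool_rot"]).as_euler("zyx")))
E
```

```text
tri [0.0471 0.0496 0.0492 0.0498] mean [ 4.391e-01 -1.806e-01  4.890e-02  3.000e-04]
[ 0.4393 -0.1802  0.05  ] yaw -15.34 -16.51
[ 0.4392 -0.1804  0.05  ] yaw -16.44 -15.69
tri [0.0485 0.0494 0.0502 0.0492] mean [ 4.390e-01 -1.818e-01  4.940e-02  1.000e-04]
[ 0.4391 -0.1815  0.05  ] yaw -16.31 -16.03
[ 0.439  -0.1816  0.05  ] yaw -16.29 -16.04
[ 0.4382671  -0.17956319  0.24766616] [-6.82727520e+01  5.12627388e-03 -1.79970018e+02]
```

Emit:
drive_tool:
  steps:
    - {"translation":[-0.03,0.03,1],"angular":[0,0,-0.69],"gripper":1}
    - {"translation":[0,0,1],"angular":[0,0,0],"gripper":1}
    - {"translation":[0,0,1],"angular":[0,0,0],"gripper":1}
    - {"translation":[0,0,1],"angular":[0,0,0],"gripper":1}
    - {"translation":[0,0,0.9],"angular":[0,0,0],"gripper":1}
    - {"translation":[0,0,0.5],"angular":[0,0,0],"gripper":1}
    - {"translation":[0,0,0],"angular":[0,0,0],"gripper":0}
    - {"translation":[0,0,0],"angular":[0,0,0],"gripper":0}
  force: 75

```text
t: 26.92
tool_pos: [0.4395, -0.182, 0.0333]
tool_rot: [2.512, 1.885, 0.001]
contact_force: [0.5, -0.1, -3.2]
opening: 0.0563
grip_force: 82.0
```

Emit:
drive_tool:
  steps:
    - {"translation":[0,0,0],"angular":[0,0,0],"gripper":0}
    - {"translation":[0,0,0],"angular":[0,0,0],"gripper":0}

```text
t: 27.18
tool_pos: [0.4394, -0.1823, 0.0328]
tool_rot: [2.512, 1.883, 0.002]
contact_force: [0.5, 2.3, 1.6]
opening: 0.0564
grip_force: 82.6
```

```bash
python3 - <<'E'
from h import *
from station import ctrl
o=ctrl.get_obs();print(o["t"],o["tool_pos"],np.degrees(Rn.from_rotvec(o["tool_rot"]).as_euler("zyx")),o["grip_force"],o["opening"],o["contact_force"])
E
```

```text
27.175 [ 0.43937456 -0.18226429  0.03282745] [-7.37082327e+01  1.20834808e-01  1.79972753e+02] 82.57670044898987 0.05639181817171725 [0.48782174 2.30357445 1.63324012]
```

Emit:
drive_tool:
  steps:
    - {"translation":[0,0,-0.4],"angular":[0,0,0],"gripper":0}
    - {"translation":[0,0,-0.8],"angular":[0,0,0],"gripper":0}
    - {"translation":[0,0,-1],"angular":[0,0,0],"gripper":0}
    - {"translation":[0,0,-1],"angular":[0,0,-0.52],"gripper":0}
    - {"translation":[0,0,-1],"angular":[0,0,-0.52],"gripper":0}
    - {"translation":[0,0,-0.8],"angular":[0,0,0],"gripper":0}
    - {"translation":[0.5,0.13,0],"angular":[0,0,0],"gripper":0}
    - {"translation":[1,0.25,0],"angular":[0,0,0],"gripper":0}

```text
t: 28.18
tool_pos: [0.4616, -0.1252, 0.2328]
tool_rot: [2.373, 2.057, 0.0]
contact_force: [0.2, -0.0, -5.7]
opening: 0.0561
grip_force: 82.0
```

Emit:
drive_tool:
  steps:
    - {"translation":[1,0.25,0],"angular":[0,0,0],"gripper":0}
    - {"translation":[1,0.25,0],"angular":[0,0,0],"gripper":0}
    - {"translation":[1,0.25,0],"angular":[0,0,0],"gripper":0}
    - {"translation":[1,0.25,0],"angular":[0,0,0],"gripper":0}
    - {"translation":[1,0.25,0],"angular":[0,0,0],"gripper":0}
    - {"translation":[1,0.25,0],"angular":[0,0,0],"gripper":0}
    - {"translation":[0.6,0.15,0],"angular":[0,0,0],"gripper":0}
    - {"translation":[0,0,0],"angular":[0,0,0],"gripper":0}

```text
t: 29.18
tool_pos: [0.5635, 0.1286, 0.2317]
tool_rot: [-2.368, -2.064, 0.001]
contact_force: [-0.4, -0.4, -4.0]
opening: 0.0562
grip_force: 82.0
```

Emit:
drive_tool:
  steps:
    - {"translation":[0,0,0.8],"angular":[0,0,0],"gripper":0}
    - {"translation":[0,0,1],"angular":[0,0,0],"gripper":0}
    - {"translation":[0,0,0.6],"angular":[0,0,0],"gripper":0}
    - {"translation":[0,0,0.2],"angular":[0,0,0],"gripper":0}
    - {"translation":[0,0,0],"angular":[0,0,0],"gripper":0}
    - {"translation":[0,0,0],"angular":[0,0,0],"gripper":0}

```text
t: 29.92
tool_pos: [0.5649, 0.1273, 0.1297]
tool_rot: [2.369, 2.06, 0.004]
contact_force: [0.2, 0.6, -4.6]
opening: 0.056
grip_force: 81.9
```

```bash
python3 - <<'E'
from h import *
from station import ctrl
im=grab("wrist","14");o=ctrl.get_obs();print(o["t"],o["tool_pos"],np.degrees(Rn.from_rotvec(o["tool_rot"]).as_euler("zyx")),o["grip_force"],o["contact_force"])
E
```

```text
29.975 [0.56497762 0.12737354 0.12968251] [-8.20168752e+01  1.78757329e-01 -1.79988296e+02] 81.88180446624756 [ 0.151466   -0.25869806 -4.6324419 ]
```

View pics/wrist14.png

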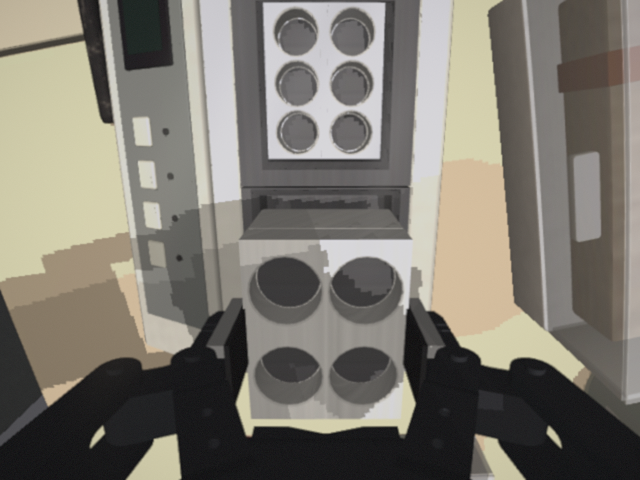

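The middle block is seated at (323,80), and the large block is held over its mouth. The seam is on row 187, columns 243 to 411, and the block's top corners are (241,239), (411,239), (251,418) and (402,417). This was my last permitted picture, so everything from here is done from numbers.

```bash
python3 - <<'E'
from h import *
im=load("wrist14.npz"); yd=np.array([.139,.990,0])
z=.1297-.0328+.05
H=plane(im,[(286,283),(366,281),(289,375),(362,373)],z).mean(0); C=plane(im,[(241,239),(411,239),(251,418),(402,417)],z)
S=plane(im,[(243,187),(411,187)],.086)
print("holes",H.round(4),"corners",C.mean(0).round(4),np.linalg.norm(C[0]-C[1]),np.linalg.norm(C[0]-C[2]),"well from seam",(S.mean(0)-yd*.0435).round(4),np.linalg.norm(S[0]-S[1]))
E
```

```text
holes [0.5655 0.1303 0.1469] corners [0.5655 0.1281 0.1469] 0.055954660289389314 0.07126388731385909 well from seam [0.566  0.1281 0.086 ] 0.07916280732888605
```

Emit:
drive_tool:
  steps:
    - {"translation":[-0.01,0.01,0.2],"angular":[0,0,0],"gripper":0}
    - {"translation":[0,0,0.2],"angular":[0,0,0],"gripper":0}
    - {"translation":[0,0,0.1],"angular":[0,0,0],"gripper":0}
    - {"translation":[0,0,0],"angular":[0,0,0],"gripper":0}

```text
t: 30.48
tool_pos: [0.5636, 0.1269, 0.1068]
tool_rot: [-2.37, -2.061, 0.002]
contact_force: [0.1, -0.9, -4.4]
opening: 0.0561
grip_force: 82.0
```

Emit:
drive_tool:
  steps:
    - {"translation":[0,0,0.15],"angular":[0,0,0],"gripper":0}
    - {"translation":[0,0,0.15],"angular":[0,0,0],"gripper":0}
    - {"translation":[0,0,0.08],"angular":[0,0,0],"gripper":0}
    - {"translation":[0,0,0],"angular":[0,0,0],"gripper":0}

```text
t: 30.98
tool_pos: [0.5639, 0.1269, 0.092]
tool_rot: [-2.37, -2.061, 0.001]
contact_force: [0.3, -0.5, -4.9]
opening: 0.0561
grip_force: 82.0
```

Emit:
drive_tool:
  steps:
    - {"translation":[0,0,0.03],"angular":[0,0,0],"gripper":0}
    - {"translation":[0,0,0.02],"angular":[0,0,0],"gripper":0}
    - {"translation":[0,0,0],"angular":[0,0,0],"gripper":0}

```text
t: 31.35
tool_pos: [0.5644, 0.127, 0.0908]
tool_rot: [2.37, 2.061, 0.001]
contact_force: [-0.2, 0.3, -3.8]
opening: 0.0562
grip_force: 82.0
```

Emit:
drive_tool:
  steps:
    - {"translation":[0,0,0],"angular":[0,0,0],"gripper":1}
    - {"translation":[0,0,0],"angular":[0,0,0],"gripper":1}
    - {"translation":[0,0,0],"angular":[0,0,0],"gripper":1}
    - {"translation":[0,0,-0.6],"angular":[0,0,0],"gripper":1}
    - {"translation":[0,0,-1],"angular":[0,0,0],"gripper":1}
    - {"translation":[0,0,-1],"angular":[0,0,0],"gripper":1}
    - {"translation":[0,0,-1],"angular":[0,0,0],"gripper":1}
    - {"translation":[0,0,-1],"angular":[0,0,0],"gripper":1}

```text
t: 32.35
tool_pos: [0.5642, 0.127, 0.2762]
tool_rot: [2.37, 2.061, 0.001]
contact_force: [0.3, -0.1, 0.1]
opening: 0.085
grip_force: 0.0
```

Emit:
drive_tool:
  steps:
    - {"translation":[1,0.2,0],"angular":[0,0,0],"gripper":1}
    - {"translation":[1,0.2,0],"angular":[0,0,0],"gripper":1}
    - {"translation":[0,0,0],"angular":[0,0,0],"gripper":1}
    - {"translation":[0,0,0],"angular":[0,0,0],"gripper":1}

```text
t: 32.85
tool_pos: [0.591, 0.2037, 0.2744]
tool_rot: [2.37, 2.062, -0.001]
contact_force: [-0.0, -0.2, 0.3]
opening: 0.0855
grip_force: 0.0
```

```bash
python3 - <<'E'
from h import *
from station import ctrl
im=grab("wrist","15");o=ctrl.get_obs();print(o["t"],o["tool_pos"],o["contact_force"])
c=cloud(im).reshape(-1,3)
for n,p,s,z0 in(("L",(.566,.128),(.029,.036),.108),("M",(.5776,.2146),(.023,.029),.108),("S",(.5894,.301),(.017,.022),.108)):
    d=c-np.r_[p,0]; lx=d[:,0]*.990-d[:,1]*.139; ly=d[:,0]*.139+d[:,1]*.990
    m=(abs(lx)<.042)&(abs(ly)<.042)&(abs(c[:,2]-.108)<.006)
    q=c[m]; r=cv2.minAreaRect(np.c_[lx,ly][m].astype(np.float32)*1000)
    A=np.c_[q[:,:2]-q[:,:2].mean(0),np.ones(len(q))]; k=np.linalg.lstsq(A,q[:,2],rcond=None)[0]
    print(n,m.sum(),"z",np.median(q[:,2]).round(4),"tilt",k[:2].round(3),r)
E
```

```text
32.9 [0.59093583 0.20333601 0.27443933] [1.30834108 0.4562239  0.30385722]
L 3215 z 0.108 tilt [ 0.001 -0.003] ((-1.4209537506103516, -1.1083412170410156), (72.9794921875, 57.49592208862305), 89.90933990478516)
M 2359 z 0.1079 tilt [0.001 0.003] ((-0.9480228424072266, -0.16742706298828125), (45.35752487182617, 57.671146392822266), 0.11296617984771729)
S 1933 z 0.1079 tilt [ 0.    -0.002] ((1.530055046081543, -0.056919097900390625), (33.565711975097656, 42.798221588134766), 0.2875855565071106)
```

All three blocks are seated, with level tops at 108 mm and offsets under 2 mm. Now the cover's handle, from two views.

Emit:
drive_tool:
  steps:
    - {"translation":[-1,0.15,0],"angular":[0,0,0],"gripper":1}
    - {"translation":[-1,0.15,0],"angular":[0,0,0],"gripper":1}
    - {"translation":[-1,0.15,0],"angular":[0,0,0],"gripper":1}
    - {"translation":[-1,0.15,0],"angular":[0,0,0],"gripper":1}
    - {"translation":[-1,0.15,0],"angular":[0,0,0],"gripper":1}
    - {"translation":[-1,0.15,0],"angular":[0,0,0],"gripper":1}
    - {"translation":[-1,0.15,0],"angular":[0,0,0],"gripper":1}
    - {"translation":[-0.8,0.15,0],"angular":[0,0,0],"gripper":1}

```text
t: 33.9
tool_pos: [0.5945, -0.1142, 0.2747]
tool_rot: [2.373, 2.059, -0.0]
contact_force: [0.6, 0.6, 1.0]
opening: 0.0854
grip_force: 0.0
```

Emit:
drive_tool:
  steps:
    - {"translation":[0,0,0],"angular":[0,0,0],"gripper":1}
    - {"translation":[0,0,0],"angular":[0,0,0],"gripper":1}

```text
t: 34.15
tool_pos: [0.5949, -0.1118, 0.2746]
tool_rot: [-2.371, -2.06, -0.0]
contact_force: [1.0, -1.1, -0.2]
opening: 0.0856
grip_force: 0.0
```

```bash
python3 -c "
from h import *
grab('wrist','16')"
```

Emit:
drive_tool:
  steps:
    - {"translation":[-1,0.15,0],"angular":[0,0,0],"gripper":1}
    - {"translation":[-1,0.1,0],"angular":[0,0,0],"gripper":1}
    - {"translation":[0,0,0],"angular":[0,0,0],"gripper":1}
    - {"translation":[0,0,0],"angular":[0,0,0],"gripper":1}

```text
t: 34.7
tool_pos: [0.5942, -0.1911, 0.2745]
tool_rot: [-2.369, -2.062, -0.001]
contact_force: [0.5, -0.3, 0.5]
opening: 0.0853
grip_force: 0.0
```

```bash
python3 - <<'E'
from h import *
from station import ctrl
grab('wrist','17'); o=ctrl.get_obs();print(o["t"],o["tool_pos"],np.degrees(Rn.from_rotvec(o["tool_rot"]).as_euler("zyx")))
R=[]
for i in(16,17):
    im=load(f"wrist{i}.npz"); c=cloud(im); g=im["color"].max(2)
    near=(abs(c[:,:,0]-.593)<.05)&(abs(c[:,:,1]+.193)<.1)&(c[:,:,2]<.12)&(im["depth"]>0)
    m=(near&(g<70)).astype(np.uint8); n,l,s,ce=cv2.connectedComponentsWithStats(m); k=1+s[1:,4].argmax(); m=(l==k)
    ys,xs=np.nonzero(m); r=cv2.minAreaRect(np.c_[xs,ys].astype(np.float32)); q=cv2.boxPoints(r)
    q=q[np.argsort(q[:,1])]; ends=np.array([q[:2].mean(0),q[2:].mean(0)])
    print(i,s[k],r,"dark z pct",np.percentile(c[m][:,2],[5,25,50,75,95]).round(4))
    t=m&(c[:,:,2]>.070); P=c[t][:,:2].astype(np.float32)*1000; print(" top cloud",t.sum(),cv2.minAreaRect(P),np.median(c[t][:,2]))
    print(" plane .079",plane(im,ends,.079).round(4).tolist()); R.append((im,ends))
print("tri ends",tri(R[0][0],R[0][1],R[1][0],R[1][1]).round(4))
# cover roof & rim from cloud
c=cloud(R[1][0]); m=(abs(c[:,:,0]-.6)<.12)&(abs(c[:,:,1]+.19)<.2)
for a,b in((-.01,.01),(.03,.055),(.0,.1)): print(a,b,(m&(c[:,:,2]>a)&(c[:,:,2]<b)).sum())
E
```

```text
34.75 [ 0.59431047 -0.19089263  0.27453648] [-8.21115001e+01  2.98648025e-03 -1.79969958e+02]
16 [ 332  246   17   96 1307] ((340.0657043457031, 293.5352783203125), (95.09147644042969, 15.099864959716797), 89.16968536376953) dark z pct [0.0485 0.0778 0.0787 0.0793 0.0801]
 top cloud 1187 ((597.6627807617188, -196.28622436523438), (87.40531158447266, 13.38883113861084), 83.13973236083984) 0.07879006788057763
 plane .079 [[0.603, -0.1441, 0.079], [0.5921, -0.239, 0.079]]
17 [ 321  165   18  101 1500] ((329.5, 215.0), (100.0, 17.0), 90.0) dark z pct [0.076  0.0779 0.0786 0.0792 0.08  ]
 top cloud 1462 ((597.705078125, -197.09698486328125), (87.95077514648438, 13.571110725402832), 82.79814147949219) 0.07863580262697203
 plane .079 [[0.6032, -0.1516, 0.079], [0.5912, -0.2399, 0.079]]
tri ends [[ 6.029e-01 -1.549e-01  4.370e-02  3.000e-04]
 [ 5.915e-01 -2.413e-01  7.520e-02  8.000e-04]]
-0.01 0.01 50330
0.03 0.055 29813
0.0 0.1 48224
```

The handle's centre is at (0.5977, -0.197), its top at 79 mm and its yaw about -7°. Both views agree on this.

Emit:
drive_tool:
  steps:
    - {"translation":[-0.14,0.105,1],"angular":[0,0,-0.11],"gripper":1}
    - {"translation":[0,0,1],"angular":[0,0,0],"gripper":1}
    - {"translation":[0,0,1],"angular":[0,0,0],"gripper":1}
    - {"translation":[0,0,1],"angular":[0,0,0],"gripper":1}
    - {"translation":[0,0,0.9],"angular":[0,0,0],"gripper":1}
    - {"translation":[0,0,0.5],"angular":[0,0,0],"gripper":1}
    - {"translation":[0,0,0],"angular":[0,0,0],"gripper":1}

```text
t: 35.62
tool_pos: [0.5967, -0.1971, 0.057]
tool_rot: [-2.351, -2.079, 0.002]
contact_force: [-0.5, 0.4, -0.8]
opening: 0.0853
grip_force: 0.0
```

Emit:
drive_tool:
  steps:
    - {"translation":[0,0,0],"angular":[0,0,0],"gripper":0}
    - {"translation":[0,0,0],"angular":[0,0,0],"gripper":0}
    - {"translation":[0,0,0],"angular":[0,0,0],"gripper":0}
    - {"translation":[0,0,0],"angular":[0,0,0],"gripper":0}
    - {"translation":[0,0,0],"angular":[0,0,0],"gripper":0}
    - {"translation":[0,0,0],"angular":[0,0,0],"gripper":0}
  force: 60

```text
t: 36.38
tool_pos: [0.5979, -0.1987, 0.0593]
tool_rot: [2.354, 2.079, 0.0]
contact_force: [-1.4, 0.3, 5.0]
opening: 0.0124
grip_force: 60.2
```

```bash
python3 - <<'E'
from h import *
for i in(4,3,2):
    c=cloud(load(f"wrist{i}.npz")).reshape(-1,3); c=c[c[:,2]<.22]
    for n,(x0,x1,y0,y1) in dict(tray=(.645,.70,.05,.37),tray2=(.66,.8,.05,.37),far=(.48,.67,.36,.42),mid=(.45,.70,-.05,.05)).items():
        q=c[(c[:,0]>x0)&(c[:,0]<x1)&(c[:,1]>y0)&(c[:,1]<y1)]
        if len(q)>50: print(i,n,len(q),np.percentile(q[:,2],[50,95,99.5]).round(3))
E
```

```text
4 tray 9354 [0.001 0.118 0.12 ]
4 tray2 24629 [0.04  0.119 0.12 ]
4 far 8081 [0.    0.079 0.085]
4 mid 6725 [0.    0.018 0.05 ]
3 tray 13511 [0.002 0.118 0.12 ]
3 tray2 35337 [0.109 0.119 0.12 ]
3 far 5743 [-0.     0.079  0.081]
3 mid 9608 [0.    0.024 0.059]
2 tray 10072 [0.021 0.117 0.119]
2 tray2 19558 [0.117 0.119 0.12 ]
2 mid 14710 [-0.     0.002  0.059]
```

Emit:
drive_tool:
  steps:
    - {"translation":[0,0,-0.2],"angular":[0,0,0],"gripper":0}
    - {"translation":[0,0,-0.5],"angular":[0,0,0],"gripper":0}
    - {"translation":[0,0,-0.8],"angular":[0,0,0],"gripper":0}
    - {"translation":[0,0,-0.8],"angular":[0,0,0.125],"gripper":0}
    - {"translation":[0,0,-0.8],"angular":[0,0,0],"gripper":0}
    - {"translation":[0,0,-0.6],"angular":[0,0,0],"gripper":0}
    - {"translation":[0,0,-0.3],"angular":[0,0,0],"gripper":0}
    - {"translation":[0,0,0],"angular":[0,0,0],"gripper":0}

```text
t: 37.38
tool_pos: [0.5979, -0.1985, 0.2197]
tool_rot: [2.371, 2.058, 0.001]
contact_force: [0.5, 0.8, -3.6]
opening: 0.0125
grip_force: 59.2
```

```bash
python3 - <<'E'
from h import *
from station import ctrl
o=ctrl.get_obs();print(o["t"],o["tool_pos"],np.degrees(Rn.from_rotvec(o["tool_rot"]).as_euler("zyx")),o["opening"],o["grip_force"],o["contact_force"],o["wrist_torque"])
E
```

```text
37.375 [ 0.59793751 -0.19852708  0.21969791] [-8.19092110e+01  1.01889623e-01  1.79954112e+02] 0.012503335619953182 59.183297753334045 [ 0.54763933  0.80449352 -3.59485918] [0.04737386 0.01216903 0.00811499]
```

Emit:
drive_tool:
  steps:
    - {"translation":[0.4,-0.08,0],"angular":[0,0,0],"gripper":0}
    - {"translation":[0.8,-0.155,0],"angular":[0,0,0],"gripper":0}
    - {"translation":[0.8,-0.155,0],"angular":[0,0,0],"gripper":0}
    - {"translation":[0.8,-0.155,0],"angular":[0,0,0],"gripper":0}
    - {"translation":[0.8,-0.155,0],"angular":[0,0,0],"gripper":0}
    - {"translation":[0.8,-0.155,0],"angular":[0,0,0],"gripper":0}
    - {"translation":[0.8,-0.155,0],"angular":[0,0,0],"gripper":0}
    - {"translation":[0.8,-0.155,0],"angular":[0,0,0],"gripper":0}

```text
t: 38.38
tool_pos: [0.5838, 0.0479, 0.2166]
tool_rot: [-2.37, -2.058, 0.003]
contact_force: [-0.4, 0.1, -2.7]
opening: 0.0128
grip_force: 59.1
```

Emit:
drive_tool:
  steps:
    - {"translation":[0.8,-0.155,0],"angular":[0,0,0],"gripper":0}
    - {"translation":[0.8,-0.155,0],"angular":[0,0,0],"gripper":0}
    - {"translation":[0.8,-0.155,0],"angular":[0,0,0],"gripper":0}
    - {"translation":[0.8,-0.155,0],"angular":[0,0,0],"gripper":0}
    - {"translation":[0.8,-0.155,0],"angular":[0,0,0],"gripper":0}
    - {"translation":[0.12,-0.015,0],"angular":[0,0,0],"gripper":0}
    - {"translation":[0,0,0],"angular":[0,0,0],"gripper":0}
    - {"translation":[0,0,0],"angular":[0,0,0],"gripper":0}

```text
t: 39.38
tool_pos: [0.5769, 0.2127, 0.218]
tool_rot: [-2.373, -2.058, 0.002]
contact_force: [1.6, -0.6, -3.4]
opening: 0.013
grip_force: 59.1
```

```bash
python3 - <<'E'
from h import *
from station import ctrl
o=ctrl.get_obs();print(o["t"],o["tool_pos"],np.degrees(Rn.from_rotvec(o["tool_rot"]).as_euler("zyx")),o["opening"],o["wrist_torque"])
im=grab("wrist","18"); c=cloud(im)
def loc(c,p=(.577,.2148)):
    d=c-np.r_[p,0]; return d[:,:,0]*.990-d[:,:,1]*.139, d[:,:,0]*.139+d[:,:,1]*.990
lx,ly=loc(c); ok=im["depth"]>0
for a,b in((.15,.175),(.19,.215),(.225,.245),(.078,.090)):
    m=ok&(c[:,:,2]>a)&(c[:,:,2]<b)&(abs(lx)<.2)&(ly>-.17)&(ly<.2)
    if m.sum()>50:
        q=np.c_[lx[m],ly[m]]; print((a,b),m.sum(),"x",np.percentile(q[:,0],[.5,99.5]).round(4),"y",np.percentile(q[:,1],[.5,99.5]).round(4))
E
```

```text
39.375 [0.57689732 0.21266226 0.2179929 ] [-8.18588041e+01 -5.00731711e-02  1.79973831e+02] 0.013017550389456773 [ 0.00041366 -0.0146355  -0.00225817]
(0.19, 0.215) 81250 x [-0.05    0.0505] y [-0.0575  0.1128]
(0.225, 0.245) 10501 x [-0.0188  0.0195] y [-0.0409  0.0435]
(0.078, 0.09) 1349 x [0.1025 0.1967] y [-0.1224  0.0739]
```

Emit:
drive_tool:
  steps:
    - {"translation":[0,0,0.3],"angular":[0,0,0],"gripper":0}
    - {"translation":[0,0,0.4],"angular":[0,0,0],"gripper":0}
    - {"translation":[0,0,0.4],"angular":[0,0,0],"gripper":0}
    - {"translation":[0,0,0.3],"angular":[0,0,0],"gripper":0}
    - {"translation":[0,0,0.15],"angular":[0,0,0],"gripper":0}
    - {"translation":[0,0,0],"angular":[0,0,0],"gripper":0}

```text
t: 40.17
tool_pos: [0.5769, 0.2134, 0.1559]
tool_rot: [-2.372, -2.059, 0.001]
contact_force: [-0.2, -0.5, -3.1]
opening: 0.0128
grip_force: 59.1
```

```bash
python3 - <<'E'
from h import *
from station import ctrl
o=ctrl.get_obs();print(o["t"],o["tool_pos"],o["contact_force"])
for n in("scene","side"):
    im=grab(n,"19"); c=cloud(im); ok=im["depth"]>0; d=c-np.r_[.577,.2148,0]
    lx=d[:,:,0]*.990-d[:,:,1]*.139; ly=d[:,:,0]*.139+d[:,:,1]*.990
    for a,b in((.13,.145),(.074,.084)):
        m=ok&(c[:,:,2]>a)&(c[:,:,2]<b)&(abs(lx)<.08)&(abs(ly)<.18)
        if m.sum()>50: print(n,(a,b),m.sum(),"x",np.percentile(lx[m],[1,99]).round(4),"y",np.percentile(ly[m],[1,99]).round(4),np.median(c[m][:,2]).round(4))
E
```

```text
40.175 [0.57688673 0.21335678 0.1558851 ] [-0.24515953 -0.46701757 -3.1402357 ]
scene (0.13, 0.145) 4600 x [-0.0518  0.0506] y [-0.1392  0.1393] 0.1426
scene (0.074, 0.084) 2344 x [-0.0761  0.0486] y [-0.1444  0.1486] 0.079
side (0.13, 0.145) 3958 x [-0.0539  0.0481] y [-0.1384  0.1401] 0.1418
side (0.074, 0.084) 1645 x [-0.0725  0.042 ] y [-0.146   0.1309] 0.0782
```

Viewed from the scene and side cameras, the cover is centred over the deck to within about 2 mm, and its rim is at about 97 mm. I'll lower it the rest of the way.

Emit:
drive_tool:
  steps:
    - {"translation":[0,0,0.15],"angular":[0,0,0],"gripper":0}
    - {"translation":[0,0,0.15],"angular":[0,0,0],"gripper":0}
    - {"translation":[0,0,0.07],"angular":[0,0,0],"gripper":0}
    - {"translation":[0,0,0],"angular":[0,0,0],"gripper":0}

```text
t: 40.78
tool_pos: [0.5769, 0.2133, 0.1412]
tool_rot: [-2.372, -2.059, 0.001]
contact_force: [0.2, -0.4, -3.5]
opening: 0.0123
grip_force: 59.1
```

Emit:
drive_tool:
  steps:
    - {"translation":[0,0,0.03],"angular":[0,0,0],"gripper":0}
    - {"translation":[0,0,0],"angular":[0,0,0],"gripper":0}

```text
t: 41.02
tool_pos: [0.5772, 0.2134, 0.1406]
tool_rot: [2.373, 2.059, 0.0]
contact_force: [0.0, -0.8, -3.4]
opening: 0.0127
grip_force: 59.1
```

Emit:
drive_tool:
  steps:
    - {"translation":[0,0,0.03],"angular":[0,0,0],"gripper":0}
    - {"translation":[0,0,0.02],"angular":[0,0,0],"gripper":0}
    - {"translation":[0,0,0],"angular":[0,0,0],"gripper":0}

```text
t: 41.4
tool_pos: [0.5773, 0.2134, 0.1393]
tool_rot: [2.373, 2.059, 0.001]
contact_force: [-2.4, -0.6, 2.1]
opening: 0.0126
grip_force: 59.8
```

Emit:
drive_tool:
  steps:
    - {"translation":[0,0,0],"angular":[0,0,0],"gripper":1}
    - {"translation":[0,0,0],"angular":[0,0,0],"gripper":1}
    - {"translation":[0,0,0],"angular":[0,0,0],"gripper":1}
    - {"translation":[0,0,0],"angular":[0,0,0],"gripper":1}
    - {"translation":[0,0,0],"angular":[0,0,0],"gripper":1}
    - {"translation":[0,0,-0.5],"angular":[0,0,0],"gripper":1}
    - {"translation":[0,0,-1],"angular":[0,0,0],"gripper":1}
    - {"translation":[0,0,-1],"angular":[0,0,0],"gripper":1}

```text
t: 42.4
tool_pos: [0.5773, 0.2134, 0.2411]
tool_rot: [2.372, 2.059, 0.002]
contact_force: [-0.1, 0.1, -0.4]
opening: 0.0852
grip_force: 0.0
```

Emit:
drive_tool:
  steps:
    - {"translation":[0,0,-1],"angular":[0,0,0],"gripper":1}
    - {"translation":[0,0,-1],"angular":[0,0,0],"gripper":1}
    - {"translation":[0,0,0],"angular":[0,0,0],"gripper":1}
    - {"translation":[0,0,0],"angular":[0,0,0],"gripper":1}

```text
t: 42.9
tool_pos: [0.577, 0.2134, 0.319]
tool_rot: [2.372, 2.059, 0.001]
contact_force: [-0.9, 0.2, -0.3]
opening: 0.0854
grip_force: 0.0
```

```bash
python3 - <<'E'
from h import *
from station import ctrl
o=ctrl.get_obs();print(o["t"],o["tool_pos"],o["contact_force"])
for n in("scene","side"):
    im=grab(n,"20"); c=cloud(im); ok=im["depth"]>0; d=c-np.r_[.577,.2148,0]
    lx=d[:,:,0]*.990-d[:,:,1]*.139; ly=d[:,:,0]*.139+d[:,:,1]*.990
    m=ok&(c[:,:,2]>.118)&(c[:,:,2]<.134)&(abs(lx)<.08)&(abs(ly)<.18)
    q=c[m]; A=np.c_[lx[m],ly[m],np.ones(m.sum())]; k=np.linalg.lstsq(A,q[:,2],rcond=None)[0]
    print(n,m.sum(),"x",np.percentile(lx[m],[1,99]).round(4),"y",np.percentile(ly[m],[1,99]).round(4),"roof z,tilt",np.median(q[:,2]).round(4),k.round(4))
    print(cv2.minAreaRect(np.c_[lx[m],ly[m]].astype(np.float32)*1000))
a=load("scene0.npz")["color"].astype(int);b=load("scene20.npz")["color"].astype(int)
for nm,(x0,x1,y0,y1) in dict(box=(335,370,232,268),jar=(400,428,182,222)).items(): print(nm,"img diff",np.abs(a-b)[y0:y1,x0:x1].mean().round(2))
E
```

```text
42.9 [0.57704592 0.21335044 0.31897024] [-0.87233377  0.1689542  -0.28800577]
scene 5151 x [-0.0509  0.0508] y [-0.1379  0.1392] roof z,tilt 0.1264 [ 0.0122 -0.0004  0.1263]
((1.1385536193847656, -1.588775634765625), (284.23248291015625, 108.62188720703125), 89.8980712890625)
side 3748 x [-0.0537  0.0487] y [-0.1383  0.1399] roof z,tilt 0.1247 [ 0.0132 -0.0029  0.1246]
((-0.4723472595214844, -0.9277496337890625), (108.8505859375, 287.1684875488281), 0.38648176193237305)
box img diff 3.52
jar img diff 2.82
```

```bash
python3 -c "
from station import ctrl
print(ctrl.finish_job())"
```

```text
the job is handed in; nothing more can be done
None
```

I handed the job in at about 43 s: all three blocks measured fully seated in their own wells, the cover's rim is flat on the heater and centred within about 2 mm, and the stain box and jar look unmoved; no verdict came back.

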